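# Pry up the roller track and shim its foot

## Robot

A 7-joint arm with a two-finger parallel gripper is mounted at the origin on the work surface. World frame = base frame: x ahead of the robot, y to its left, z up, the work surface at z = 0. Lengths are in mm, angles in rad, forces in N, time in s.
With the tool pointing down it reaches from about 425 to 950 mm from the base axis. Payload 16.7 kg.
Tool frame: the origin (TCP) lies midway between the tips of the shut fingers; the grasp point (between the pads) lies 19 mm behind it; z points along the fingers, y is the direction in which the jaws open and shut (so a half turn about z gives the same grasp; the last joint's range is limited). The gripper opens to 94 mm and grips with 3 to 60 N. Pads are 16 mm wide; open, the fingers measure 119 mm over their backs; the gripper's body (75 mm by 177 mm) begins 78 mm behind the grasp point.
Start: joints at [1.01, 0.426, 0.074, 1.606, -0.034, 1.111, -0.067], TCP at [270.141, -618.545, 205.467] pointing down, gripper open.
Joint ranges: [-2.85, 2.85], [-0.5, 2.14], [-1.23, 1.37], [0.21, 2.46], [-1.02, 4.16], [0.16, 2.05], [-2.73, 2.73]. Speed limits (rad/s): [1.89, 1.89, 2.39, 2.39, 3.01, 3.01, 3.01].

## Interface

Orientations are given as a rotation vector (axis times angle).
In Python, from station import monitor, read_camera, env gives the robot as it stands. The module is installed in compiled form; this text tells all that it offers.
- The arm moves only by the tool arm_command, never from a script. Its argument "commands" is a list of rows, each a list of 2 entries, a list of its own where there are three numbers: the shift along the tool's x, y, z in units of 10 cm (1.0 is 10 cm), then the turn, a rotation vector about the tool's x, y, z in units of pi/2 rad (1.0 is pi/2 rad). A call has 1 to 8 rows; each row is the pose to reach, as a shift and turn from the pose measured when the call began, along the tool's axes at that moment; what a row does not reach only later rows make up. A row lasts 1/12 s, in which the tool goes at most 41.7 mm and 7.16 degrees, less where a joint would pass 70% of its speed; a pose out of reach is approached as far as the arm can. A call with a number of a shift or a turn outside -1 to 1 is refused whole. A call with a gripper value outside its range is refused whole. "hand" is the closure, from -1 (fully open) to 1 (shut), so that 0 is half open, set as the call begins (left out, the last holds). The fingers move at their own pace and stop on an object; "squeeze" is the grip in N (left out, the last holds). Time passes only in rows, so rows that repeat a pose let the fingers close. It gives the time, the measured TCP pose, the force and the opening at its end, in the units of the state.
- monitor.observe(): the state, without advancing time (a new reading comes with each control period).
- read_camera(name): name is "scene" or "top" or "wrist"; returns a dict with "img" (480x640x3 uint8, red, green, blue), "fovy" (degrees; the focal length in pixels is half the picture's height over the tangent of half this angle, whatever the lens; pixels are square), "cx", "cy" (the principal point, pixels), "dist_coeffs" ([k1, k2, p1, p2, k3] as OpenCV has them; the pictures are not rectified), "R" (3x3) and "t" (3): a world point X has camera coordinates R X + t; the wrist camera has in their place "T_tool_cam" (4x4, takes a point from camera to tool coordinates, whose origin is the TCP and whose axes are the flange's). Camera axes: x right, y down, z forward; pixel columns grow to the right and rows downward; lengths in mm; the calibration is good to about 2 mm. A picture is of the moment at which its call begins: read the wrist's pose just before it. There is no depth.
- env.job_done(): hands the job in, once; it reports no verdict.
The state is a dict: "t": time; "joint_pos": joint angles; "qvel": joint speeds; "joint_torque": joint torques, N m; "position": TCP position; "orientation": TCP orientation; "ft_force": force on the tool from outside, world axes, zero at the start; "ft_torque": the same for the moment, N m; "finger_gap": opening from 0.0 (shut) to 1.0 (fully open).
Only numpy, scipy, OpenCV 4.12 (cv2) and the standard library are available. Lean on these libraries where they do the work, as an engineer would, in place of code of your own. Each camera call takes 0.05 s, during which the arm holds its last target.

## Task

The low end of the roller track on the dispatch bench must be packed up. Push the pry bar's toe into the slot under the track's end beam until it meets the hidden stop, lever the track up over the wooden fulcrum and catch the bar's tail under the red keeper so that it stays up by itself; gently slide the orange shim under the track's foot nearest the robot until it meets its stop behind the foot. Then free the bar, let the track down gently onto the shim and leave the bar lying still, clear of the slot; never force anything, do not touch the track with the hand, and leave the other things alone.

Things in the scene. Friction and masses are not known exactly. Their poses are not given: they have to be found in the camera images.
- stand: Fixed blue base, plate 250 (x) x 430 mm (y -60 to +370), its top 30 mm above the bench. Origin on the bench right below the fulcrum ridge; +y runs from the bar's handle side over the fulcrum to the track, +x away from the robot, z up. 'Stand' coordinates below are in this frame. A 6 mm high strip (x 43 to 73 mm) joins plate and keeper on the bench
- ridge (a point): Middle of the ridge of the wooden fulcrum block: stand (0, 0, 44) mm. The ridge is round (radius 7 mm) and runs along x from -25 to +25 mm
- track (a joint): Tilt of the roller track (about 3 kg, weight varies: 14 to 22 N to lift at the beam) about its hinge at stand y = 345, z = 63 mm: 0 = down on its feet, grows as the beam end rises (0.3 mm per 0.001 rad, limit 0.25). Falls back if not held. Between rails 200 mm apart, grey rollers; top at z = 83 mm when down
- beam (a point): Lower front edge of the track's aluminium end beam, at its middle: stand (0, 45, 44) mm when down; moves with the track. The beam is 200 mm long in x, 26 high, 30 deep; rubber feet under its ends at stand x = -78 and +78 mm (34 wide, 20 deep, 14 high, flush with its front) stand on the plate. Between the feet is the slot, 14 mm high; a stop plate in it, 14 to 22 mm behind the face (set anew each time, not visible), ends the toe's way
- slot (a point): Fixed point in the slot under the beam, 20 mm in from the beam's face: stand (0, 65, 37) mm; axes as the stand
- shim_place (a point): Fixed point on the plate below the front edge of the near foot (the one at x = -78 mm, towards the robot): stand (-78, 45, 30) mm; axes as the stand. The shim goes in from here along +y, its middle line on x = -78 mm
- keeper: Red fixed hook that holds the bar down: post at stand x = 49 to 63 mm, lip from x = 12 to 63 mm, 26 mm wide in y centred at stand y = -235 mm, lip's underside 36 mm and top 45 mm above the bench. It opens towards stand -x. Origin at stand (0, -235, 0); axes as the stand
- keeper_lip (a point): Middle of the lip's underside where the bar's tail belongs: stand (24, -235, 36) mm. Bar caught here: yawed about 0.1 rad, tail down by about 5 degrees, track joint about 0.04
- bar: Loose steel pry bar 330 mm long, 0.4 kg, black rubber grip (20 wide, 14 thick, x -55 to +55 mm). Origin in the middle of the grip at half thickness; +x to the toe, z up; underside flat at z = -7 mm all along. 18 wide, 14 thick from x = -125 to +183 mm; there a step (the shoulder); toe blade 6 mm thick (z -7 to -1) from x = 183 to 205. Starts level on the rest
- shoulder (a point): Middle of the underside at the shoulder, bar (183, 0, -7) mm. With the toe at its stop the ridge is under x = 138 to 146 mm and the keeper over x = -97 to -89 mm; with the toe also on the plate the tail points up by 12 degrees. The shoulder stays clear of the beam or just meets it
- toe (a point): Underside of the toe's tip, bar (205, 0, -7) mm
- tail (a point): Top of the bar at its tail, where the keeper takes it: bar (-97, 0, 7) mm
- rest: Fixed plywood rest 260 x 60 mm for the bar, 30 mm high, with two cradles at its x = -85 and +130 mm (cheeks up to 38 mm high); clear between them. Its x axis runs along the bar towards the toe
- shim: Loose orange shim, 110 x 30 mm plate 6 mm thick (4 mm over the last 14 mm at the tip), 0.12 kg. Origin under its middle, +x to the tip (x = 55 mm). An upright grip tab 26 mm long (x -53 to -27), 14 mm wide in y, from z = 6 to 34 mm
- shim_tip (a point): Underside of the shim at its tip: shim (55, 0, 0) mm
- shim_stop: Fixed dark stop block for the shim on the plate under the track, stand (-72, 115, 30) mm. It carries a rubber pad (34 wide, 10 high) whose face lies somewhere 24 to 48 mm behind the front of the near foot: set anew each time and hidden under the track, so it must be felt. The pad is sprung, 3 N per mm
- thin_shim: Grey spare shim of the same outline, 4 mm thick (bystander)
- jar_a: Amber jar with brass lid, 64 mm wide, 85 high (bystander); origin under it
- jar_b: Amber jar with white lid (bystander)
- pen_cup: Yellow cup, 72 mm wide, 95 high (bystander)
- tape: Yellow tape roll, 90 mm wide, 48 high (bystander)
- parcel: Green packet 140 x 90 x 35 mm (bystander)
Mind the look-alikes: they are no part of the job. Leave any purple or turquoise look-alike of the shim alone.

How it is judged (in metres and radians):
On the way, in this order (a step that is already met when the one before it is completed fails the run):
1. the toe is in the slot and pressed against its stop, the track still down (y of toe in the frame of stand above 0.056 m and contact force between bar and track above 1.5 N and value of joint track below 0.01 rad), for 0.05 s.
2. the track stays raised by the bar caught under the keeper, the hand off the bar (value of joint track above 0.033 rad and contact force between bar and keeper above 0.2 N and contact force between the fingers and bar below 0.2 N), for 0.3 s.
3. the orange shim is under the near foot and touches its stop, the bar still holding the track up (y of shim_tip in the frame of shim_place above 0.02 m and x of shim_tip in the frame of shim_place between -0.008 and 0.008 m and angle between the x axis of shim and the y axis of stand, either way round below 0.15 rad and z of shim_tip in the frame of shim_place below 0.004 m and contact force between shim and shim_stop above 1 N and value of joint track above 0.033 rad and contact force between bar and keeper above 0.2 N), for 0.05 s.
At the end, for the whole second after the job is handed in: The track's near foot stands on the orange shim (more than 4 N), the shim flat on the plate, its tip at least 20 mm in from the foot's front, within 8 mm sideways and 0.15 rad of straight; the bar lies still, not touching the track, its toe at least 40 mm from the slot point, no higher than 120 mm (y of shim_tip in the frame of shim_place above 0.02 m and x of shim_tip in the frame of shim_place between -0.008 and 0.008 m and angle between the x axis of shim and the y axis of stand, either way round below 0.15 rad and z of shim_tip in the frame of shim_place below 0.004 m and contact force between shim and track above 4 N and value of joint track between 0.014 and 0.028 rad and linear speed of each of shim, bar below 0.02 m/s and distance between toe and slot above 0.04 m and contact force between bar and track below 0.05 N and angular speed of bar below 0.1 rad/s and height (world z) of bar below 0.12 m).
It fails at once if the bar is forced against the track (over 38 N) (contact force between bar and track above 38 N).
It fails at once if the shim is forced against its stop (over 12 N) (contact force between shim and shim_stop above 12 N).
It fails at once if the track is dropped (falls faster than 0.35 rad/s, about 0.1 m/s at the beam) (velocity of joint track below -0.35 rad/s).
It fails at once if the hand touches the track (over 2 N) (contact force between any of the fingers, the arm and track above 2 N).
It fails at once if another thing is pushed about (over 30 mm) (distance of any of thin_shim, jar_a, jar_b, pen_cup, tape, parcel from where it was at the start of the episode above 0.03 m).
It also fails if it takes over 70 s, if anything falls off the work surface, if the arm or the gripper's body presses on something with over 40 N, if the wrist force passes 120 N, or if a joint passes its speed limit or range.

## Working session

There is one attempt and no reset: what is moved stays moved. The work goes in short steps, Python scripts to look and compute and a tool call to move; the robot and the scene stay as the last step left them, time stands still between calls to the robot, and variables do not carry over. Pictures are saved under pics/ and viewed, and the job is handed in when it is done.

Besides the shell and the picture viewer there is one more tool, called after "Emit:" as name(argument=value, ...), one argument or row to a line, values as JSON. arm_command: Moves the arm, as the interface text tells. Shifts and turns lie within -1 to 1; 1 stands for 10 cm of shift or pi/2 rad of turn. Its arguments: {"type":"object","properties":{"commands":{"type":"array"},"hand":{"type":"number"},"squeeze":{"type":"number"}},"required":["commands"]}

```bash
mkdir -p pics; python3 - <<'E'
from station import monitor, read_camera, env
import cv2, numpy as np
s=monitor.observe(); print(s)
for n in ["scene","top","wrist"]:
    c=read_camera(n); cv2.imwrite(f"pics/{n}0.png",c["img"][:,:,::-1])
    print(n,{k:v for k,v in c.items() if k!="img"})
    np.savez(f"{n}0.npz",**c)
E
```

```text
{'t': 0.0, 'joint_pos': array([ 1.00949339,  0.42673733,  0.07384656,  1.60658566, -0.03408642,
        1.11080262, -0.06706926]), 'qvel': array([-0.00022421, -0.00030107,  0.00063003, -0.0003931 ,  0.00095638,
        0.0006613 ,  0.00225187]), 'joint_torque': array([-3.25341744e-04, -9.35812855e+01,  3.66651244e+00, -4.54196012e+01,
       -4.89637919e-02,  2.01612135e-02,  2.45349383e-04]), 'position': array([ 269.97559497, -618.18935731,  204.78135891]), 'orientation': array([-3.07403440e+00, -6.42062793e-01,  5.68552223e-04]), 'ft_force': array([-0.28825438, -0.45999362,  0.11326973]), 'ft_torque': array([-0.01195031, -0.00409759, -0.01299272]), 'finger_gap': 0.9992339981696057}
scene {'fovy': 48.00221281621112, 'cx': 311.77153214522247, 'cy': 246.90458284198402, 'dist_coeffs': array([-0.10926644,  0.        ,  0.        ,  0.        ,  0.        ]), 'R': array([[-0.49646292,  0.86796025,  0.01302218],
       [ 0.56071281,  0.33210085, -0.75849204],
       [-0.66266562, -0.36926146, -0.65155219]]), 't': array([ 317.71423657, -201.7161694 , 1885.27034122])}
top {'fovy': 53.880652
[... 182 characters left out ...]
692,  0.01776905],
       [-0.99495839, -0.0175023 , -0.09874957],
       [ 0.09903261, -0.01611701, -0.99495366]]), 't': array([ -87.31766607,  559.02217522, 1135.05665311])}
wrist {'fovy': 68.30564836472311, 'cx': 317.1629196196898, 'cy': 241.81215511712472, 'dist_coeffs': array([0.01376743, 0.        , 0.        , 0.        , 0.        ]), 'T_tool_cam': array([[-5.00927124e-05, -9.73333315e-01, -2.29395413e-01,
         6.61018669e+01],
       [ 9.99999062e-01,  2.65163347e-04, -1.34346621e-03,
         6.44811093e-01],
       [ 1.36846768e-03, -2.29395265e-01,  9.73332389e-01,
        -1.80092565e+02],
       [ 0.00000000e+00,  0.00000000e+00,  0.00000000e+00,
         1.00000000e+00]])}
```

View pics/scene0.png

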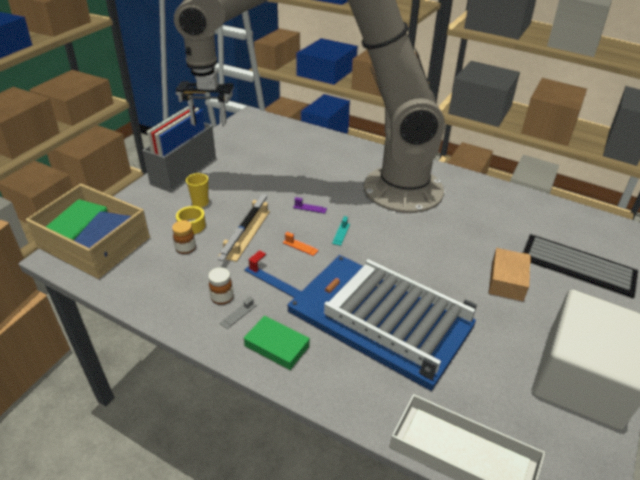

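View pics/top0.png

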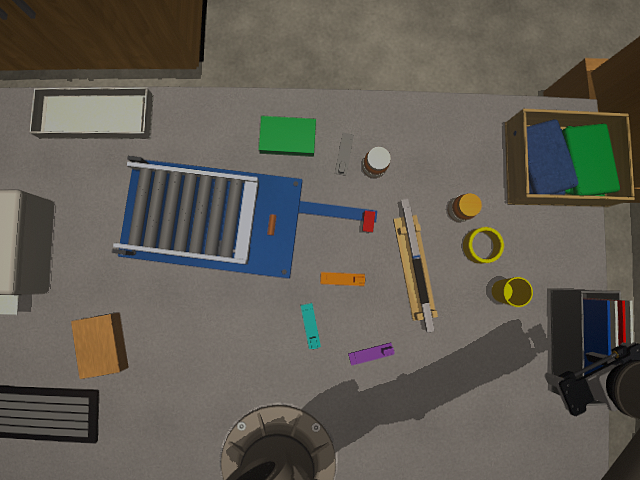

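View pics/wrist0.png

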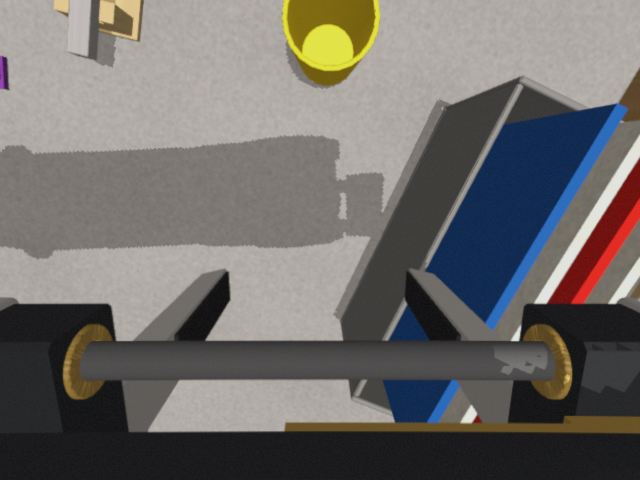

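```bash
cat > h.py <<'E'
import numpy as np, cv2
def K(c):
    f=240/np.tan(np.radians(float(c["fovy"]))/2); return np.array([[f,0,float(c["cx"])],[0,f,float(c["cy"])],[0,0,1]])
def ext(c,st=None):
    if "R" in c: return np.array(c["R"]),np.array(c["t"])
    T=np.array(c["T_tool_cam"]); Rw,_=cv2.Rodrigues(np.array(st["orientation"])); 
    Rc=Rw@T[:3,:3]; o=Rw@T[:3,3]+st["position"]
    return Rc.T,-Rc.T@o
def toplane(c,uv,z,st=None):
    R,t=ext(c,st); n=cv2.undistortPoints(np.array(uv,float).reshape(-1,1,2),K(c),np.array(c["dist_coeffs"])).reshape(-1,2)
    d=np.c_[n,np.ones(len(n))]@R; o=-R.T@t
    return o+d*((z-o[2])/d[:,2])[:,None]
def proj(c,X,st=None):
    R,t=ext(c,st); return cv2.projectPoints(np.array(X,float).reshape(-1,3),cv2.Rodrigues(R)[0],t,K(c),np.array(c["dist_coeffs"]))[0].reshape(-1,2)
E
python3 - <<'E'
from h import *
c=dict(np.load("top0.npz")); im=c["img"]; 
hsv=cv2.cvtColor(im,cv2.COLOR_RGB2HSV)
def mask(lo,hi):return cv2.inRange(hsv,np.array(lo),np.array(hi))
def show(n,m,z,k=3):
    cs,_=cv2.findContours(m,cv2.RETR_EXTERNAL,cv2.CHAIN_APPROX_NONE)
    for q in sorted(cs,key=cv2.contourArea)[::-1][:k]:
        r=cv2.minAreaRect(q); b=cv2.boxPoints(r); print(n,cv2.contourArea(q),b.round(1).tolist()); print(toplane(c,b,z).round(1)[:,:2].tolist())
show("blue",mask([100,120,50],[125,255,255]),30)
show("orange",mask([8,180,150],[18,255,255]),6,4)
show("red",mask([0,180,100],[4,255,255]),45,3)
show("white",mask([0,0,190],[180,40,255]),70,3)
cv2.imwrite("pics/topcrop.png",cv2.resize(im[140:360,220:460,::-1],None,fx=3.3,fy=2.7*1.0,interpolation=cv2.INTER_CUBIC)) if 0 else cv2.imwrite("pics/topcrop.png",cv2.resize(im[150:350,230:460,::-1],None,fx=3,fy=3,interpolation=cv2.INTER_CUBIC))
E
```

```text
blue 5903.5 [[117.69999694824219, 256.29998779296875], [130.10000610351562, 157.39999389648438], [368.70001220703125, 187.1999969482422], [356.3999938964844, 286.20001220703125]]
[[496.6, 404.8], [746.5, 388.2], [680.2, -213.4], [434.3, -184.1]]
blue 2591.5 [[517.5, 129.60000610351562], [559.0999755859375, 117.69999694824219], [579.2999877929688, 188.60000610351562], [537.7000122070312, 200.5]]
[[841.5, -601.3], [878.6, -717.2], [690.4, -762.7], [656.4, -648.0]]
blue 508.5 [[119.4000015258789, 242.60000610351562], [131.6999969482422, 168.89999389648438], [139.5, 170.1999969482422], [127.19999694824219, 243.89999389648438]]
[[530.7, 402.4], [716.7, 382.2], [713.6, 362.1], [527.9, 382.5]]
orange 440.5 [[320.6000061035156, 283.3999938964844], [321.0, 272.0], [364.29998779296875, 273.79998779296875], [363.8999938964844, 285.20001220703125]]
[[439.6, -97.4], [467.9, -98.1], [465.0, -206.5], [436.8, -205.5]]
orange 0.0 [[272.0, 216.0], [272.0, 216.0], [272.0, 215.0], [272.0, 215.0]]
[[606.6, 27.5], [606.6, 27.5], [609.1, 27.5], [609.1, 27.5]]
orange 0.0 [[270.0, 233.0], [270.0, 233.0], [27
[... 207 characters left out ...]
231.39999389648438]]
[[569.8, -196.1], [618.9, -200.8], [616.9, -225.6], [567.8, -220.9]]
red 70.5 [[621.7000122070312, 301.0], [624.4000244140625, 300.8999938964844], [625.7999877929688, 342.0], [623.0, 342.1000061035156]]
[[402.8, -857.5], [403.0, -865.1], [300.2, -866.1], [300.1, -858.5]]
white 0.0 [[85.0, 88.0], [85.0, 88.0], [82.0, 88.0], [82.0, 88.0]]
[[913.6, 501.0], [913.6, 501.0], [913.7, 508.8], [913.7, 508.8]]
white 0.0 [[124.0, 88.0], [124.0, 88.0], [119.0, 88.0], [119.0, 88.0]]
[[913.4, 400.7], [913.4, 400.7], [913.4, 413.5], [913.4, 413.5]]
white 0.0 [[144.0, 123.0], [144.0, 123.0], [144.0, 113.0], [144.0, 113.0]]
[[823.1, 343.8], [823.1, 343.8], [848.6, 345.5], [848.6, 345.5]]
```

View pics/topcrop.png

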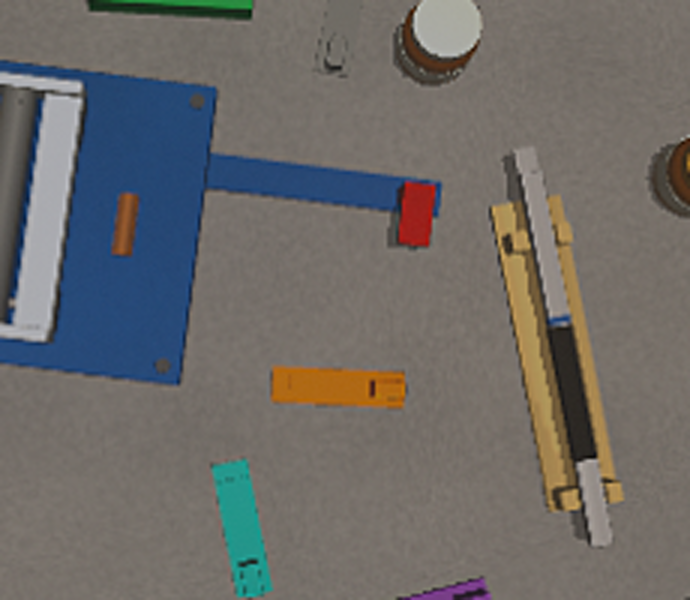

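```bash
python3 - <<'E'
from h import *
c=dict(np.load("top0.npz"))
f=lambda p,z:toplane(c,np.array(p,float)/3+[230,150],z)[:,:2].round(1).tolist()
print("bar grip",f([(548,325),(574,322),(596,458),(572,463)],44)," toe,tail",f([(524,150),(600,545)],44))
print("plate",f([(181,384),(216,88)],30),"fulc",f([(118,253),(131,253),(136,195),(122,195)],44))
print("keeper",f([(399,244),(430,247),(436,184),(404,182)],45))
s=np.load("wrist0.npz")
import scipy.spatial.transform as t
print(t.Rotation.from_rotvec([-3.07403440e+00, -6.42062793e-01,0]).as_matrix().round(3))
E
```

```text
bar grip [[503.7, -319.8], [506.5, -341.2], [396.8, -358.9], [392.6, -339.2]]  toe,tail [[647.3, -300.6], [327.2, -362.1]]
plate [[451.7, -22.7], [696.8, -46.6]] fulc [[556.4, 30.0], [556.6, 19.5], [604.0, 16.6], [603.8, 28.0]]
keeper [[567.6, -197.7], [565.6, -223.0], [617.4, -227.8], [618.6, -201.5]]
[[ 0.916  0.4   -0.   ]
 [ 0.4   -0.916  0.001]
 [ 0.    -0.001 -1.   ]]
```

Emit:
arm_command(
  commands=[
    [[0.45, -0.3, 0.04], [0, 0, 0]],
    [[0.92, -0.61, 0.08], [0, 0, 0]],
    [[0.92, -0.61, 0.08], [0, 0, 0]],
  ],
)

```text
t: 0.4
position: [331.6, -522.5, 196.3]
orientation: [-3.072, -0.644, -0.0]
ft_force: [1.1, 0.1, -0.2]
finger_gap: 0.996
```

Emit:
arm_command(
  commands=[
    [[0.45, -0.3, 0.04], [0, 0, 0]],
    [[0.92, -0.61, 0.08], [0, 0, 0]],
    [[0.92, -0.61, 0.08], [0, 0, 0]],
  ],
)

```text
t: 0.65
position: [392.9, -426.5, 188.2]
orientation: [-3.071, -0.646, -0.001]
ft_force: [1.8, -0.3, 0.0]
finger_gap: 1.001
```

Emit:
arm_command(
  commands=[
    [[0.45, -0.3, 0.04], [0, 0, 0.07]],
    [[0.92, -0.61, 0.08], [0, 0, 0.14]],
    [[0.92, -0.61, 0.08], [0, 0, 0.14]],
    [[0.92, -0.61, 0.08], [0, 0, 0.14]],
  ],
)

```text
t: 0.98
position: [456.3, -327.0, 180.0]
orientation: [-3.12, -0.316, -0.002]
ft_force: [0.5, 0.5, 1.0]
finger_gap: 0.999
```

```bash
cat >> h.py <<'E'
def snap(name,cam="wrist"):
    from station import monitor, read_camera
    st=monitor.observe(); c=read_camera(cam); cv2.imwrite(f"pics/{name}.png",c["img"][:,:,::-1])
    np.savez(name+".npz",**c,position=st["position"],orientation=st["orientation"])
    return c,st
def load(name):
    c=dict(np.load(name+".npz")); return c,c
E
python3 - <<'E'
from h import *
c,s=snap("w1"); print(s["t"],s["position"],s["orientation"],s["ft_force"],s["joint_pos"].round(2))
E
```

```text
0.9833 [ 456.34849633 -326.98760083  180.02884601] [-3.12017760e+00 -3.16297775e-01 -1.53171365e-03] [0.49266089 0.53080659 0.98443756] [ 0.54  0.27 -0.04  1.89  0.01  0.99 -0.87]
```

View pics/w1.png

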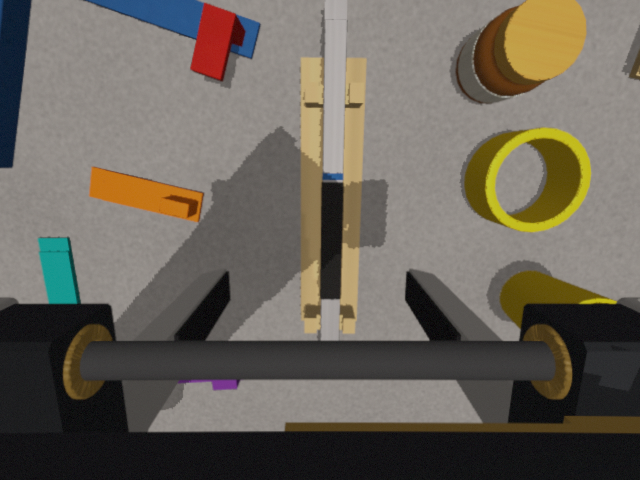

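```bash
python3 - <<'E'
from h import *
c,s=load("w1"); im=c["img"]; g=cv2.cvtColor(im,cv2.COLOR_RGB2GRAY)
for r in (40,100,150,170,200,230,260,285): print(r,g[r,312:352].tolist())
print("col332",[(r,int(g[r,332])) for r in range(168,188)],[(r,int(g[r,332])) for r in range(290,306)])
E
```

```text
40 [141, 140, 140, 141, 142, 145, 147, 133, 104, 99, 99, 94, 114, 153, 169, 171, 171, 173, 172, 171, 170, 169, 170, 171, 173, 173, 173, 172, 172, 173, 174, 175, 175, 169, 148, 147, 148, 145, 145, 144]
100 [172, 172, 173, 173, 173, 173, 173, 175, 175, 173, 157, 120, 143, 171, 172, 173, 173, 174, 173, 171, 172, 174, 176, 176, 175, 174, 174, 173, 174, 174, 175, 172, 163, 158, 172, 164, 130, 132, 167, 172]
150 [175, 175, 175, 175, 175, 175, 174, 173, 156, 126, 118, 139, 170, 174, 174, 174, 173, 174, 173, 173, 175, 178, 177, 176, 175, 174, 173, 176, 177, 177, 172, 166, 172, 171, 169, 168, 167, 164, 164, 162]
170 [122, 123, 122, 122, 123, 123, 122, 121, 122, 120, 117, 138, 171, 175, 175, 174, 174, 173, 174, 174, 177, 178, 177, 177, 174, 174, 176, 176, 178, 178, 169, 158, 170, 170, 168, 168, 166, 165, 164, 163]
200 [122, 121, 122, 124, 123, 122, 122, 121, 106, 63, 27, 22, 22, 20, 18, 23, 22, 22, 24, 26, 21, 23, 23, 21, 23, 21, 21, 23, 20, 21, 29, 77, 115, 117, 113, 115, 115, 112, 111, 109]
230 [122, 123, 122, 123, 122, 124, 122, 121, 101, 40, 19, 21, 21, 24, 27, 21, 24, 21, 17, 24, 22, 25, 
[... 164 characters left out ...]
, 29, 26, 37, 32, 35, 32, 36, 37, 36, 30, 48, 98, 150, 167, 168, 167, 167, 166, 165, 166, 164, 166]
285 [165, 166, 167, 167, 168, 156, 125, 108, 68, 39, 33, 34, 36, 36, 35, 36, 38, 37, 33, 38, 37, 36, 35, 34, 32, 34, 34, 39, 64, 125, 166, 168, 168, 168, 167, 166, 166, 166, 167, 167]
col332 [(168, 177), (169, 177), (170, 177), (171, 178), (172, 173), (173, 133), (174, 92), (175, 85), (176, 87), (177, 84), (178, 68), (179, 62), (180, 98), (181, 99), (182, 62), (183, 31), (184, 22), (185, 24), (186, 22), (187, 27)] [(290, 35), (291, 35), (292, 36), (293, 37), (294, 35), (295, 35), (296, 36), (297, 35), (298, 47), (299, 97), (300, 145), (301, 159), (302, 160), (303, 160), (304, 160), (305, 159)]
```

```bash
python3 - <<'E'
from h import *
c,s=load("w1")
for z in (38,44):
  P=toplane(c,[(343,200),(340.5,285),(345.5,40),(332,182.3),(330.5,298.5),(321.5,200),(321,285)],z,s)[:,:2]; print(z,P.round(1).tolist())
  print(np.linalg.norm(P[3]-P[4]), np.degrees(np.arctan2(*(P[0]-P[1])[::-1])),np.degrees(np.arctan2(*(P[3]-P[4])[::-1])))
E
```

```text
38 [[489.9, -343.5], [409.6, -358.9], [618.4, -317.0], [503.4, -330.4], [394.1, -352.4], [486.0, -324.4], [405.8, -340.5]]
111.53487214632509 10.842918824252157 11.37401836368842
44 [[490.5, -343.0], [411.7, -358.1], [616.6, -317.0], [503.8, -330.1], [396.5, -351.7], [486.6, -324.2], [407.9, -340.1]]
109.45799132580343 10.842918824252186 11.374018363688437
```

Emit:
arm_command(
  commands=[
    [[-0.05, 0.06, 0.4], [0, 0, 0.006]],
    [[-0.088, 0.122, 0.8], [0, 0, 0.006]],
    [[-0.088, 0.122, 1.0], [0, 0, 0.006]],
    [[-0.088, 0.122, 1.0], [0, 0, 0.006]],
  ],
  hand=-0.2,
)

```text
t: 1.37
position: [445.2, -343.0, 75.9]
orientation: [-3.119, -0.298, 0.008]
ft_force: [-0.9, 1.0, 0.6]
finger_gap: 0.754
```

Emit:
arm_command(
  commands=[
    [[0, 0, 0.2], [0, 0, 0]],
    [[0, 0, 0.36], [0, 0, 0]],
    [[0, 0, 0.44], [0, 0, 0]],
    [[0, 0, 0.44], [0, 0, 0]],
  ],
)

```text
t: 1.7
position: [444.4, -342.8, 31.6]
orientation: [-3.119, -0.298, 0.01]
ft_force: [-0.8, -0.3, 0.1]
finger_gap: 0.602
```

```bash
python3 - <<'E'
from h import *
c,s=snap("w2"); print(s["t"],s["position"],s["orientation"],s["ft_force"],s["joint_pos"].round(2))
E
```

```text
1.7 [ 444.39742964 -342.8062553    31.57485662] [-3.11864639 -0.29775557  0.01013061] [-0.82205189 -0.30388717  0.12267071] [ 0.57  0.47 -0.03  1.99  0.02  0.7  -0.85]
```

View pics/w2.png

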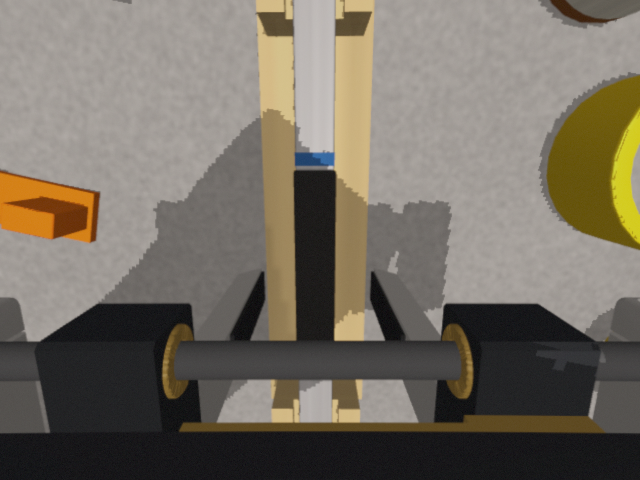

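```bash
python3 - <<'E'
from h import *
c,s=load("w2")
P=toplane(c,[(315,170),(295,200),(335,200),(295.5,320),(334.5,320)],44,s); print(P.round(1).tolist())
R,_=cv2.Rodrigues(s["orientation"]); print(((P-s["position"])@R).round(1).tolist()); print(R.round(4))
E
```

```text
[[504.2, -330.8, 44.0], [488.8, -324.1, 44.0], [492.4, -342.7, 44.0], [428.1, -335.1, 44.0], [431.9, -354.8, 44.0]]
[[60.9, -0.6, -12.8], [47.0, -10.1, -12.6], [47.1, 8.8, -12.8], [-14.7, -10.7, -12.2], [-14.6, 9.3, -12.4]]
[[ 0.9819  0.1892 -0.0073]
 [ 0.1892 -0.9819  0.0081]
 [-0.0056 -0.0093 -0.9999]]
```

Emit:
arm_command(
  commands=[
    [[0.06, 0, 0], [0, 0, 0]],
    [[0.06, 0, 0], [0, 0, 0]],
    [[0.06, 0, 0], [0, 0, 0]],
    [[0.06, 0, 0], [0, 0, 0]],
    [[0.06, 0, 0], [0, 0, 0]],
    [[0.06, 0, 0], [0, 0, 0]],
  ],
  hand=1,
  squeeze=55,
)

```text
t: 2.25
position: [450.8, -341.8, 32.7]
orientation: [-3.119, -0.298, 0.009]
ft_force: [-0.9, 0.6, 2.8]
finger_gap: 0.211
```

Emit:
arm_command(
  commands=[
    [[0, 0, 0], [0, 0, 0]],
    [[0, 0, 0], [0, 0, 0]],
    [[0, 0, 0], [0, 0, 0]],
  ],
)

```text
t: 2.5
position: [450.7, -341.7, 32.7]
orientation: [-3.119, -0.298, 0.009]
ft_force: [-0.6, 0.6, 1.9]
finger_gap: 0.206
```

Emit:
arm_command(
  commands=[
    [[0, 0, -0.2], [0, 0, 0]],
    [[0, 0, -0.6], [0, 0, 0]],
    [[0, 0, -1], [0, 0, 0]],
    [[0, 0, -1], [0, 0, 0]],
    [[0, 0, -1], [0, 0, 0]],
  ],
)

```text
t: 2.92
position: [452.2, -343.2, 134.4]
orientation: [-3.121, -0.298, 0.004]
ft_force: [-0.4, -0.1, -4.7]
finger_gap: 0.211
```

```bash
python3 - <<'E'
from h import *
c,s=snap("w3"); print(s["t"],s["position"],s["orientation"],s["ft_force"],s["ft_torque"],s["finger_gap"])
snap("s3","scene")
E
```

```text
2.9167 [ 452.17606323 -343.16305527  134.44718327] [-3.12141485 -0.29787604  0.00432231] [-0.39932986 -0.05267371 -4.69641121] [-0.01329667  0.07120551 -0.03865105] 0.21067921029061595
```

View pics/w3.png

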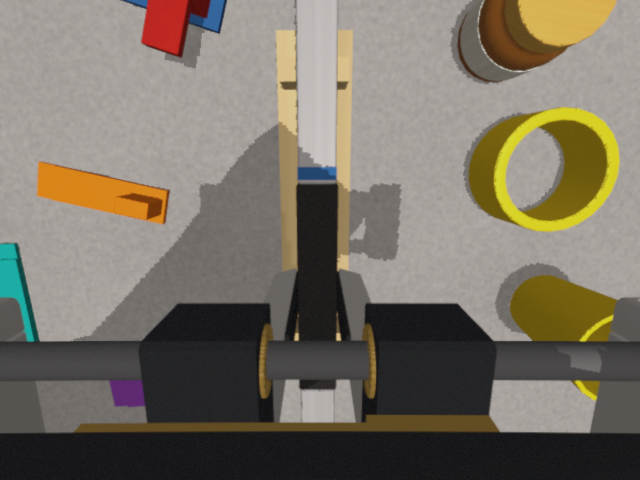

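View pics/s3.png

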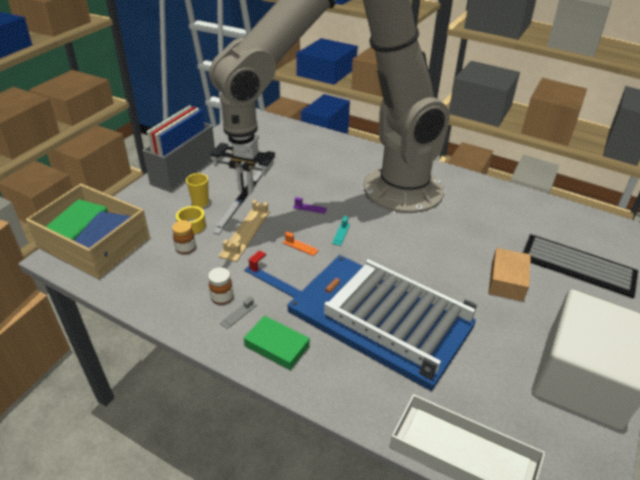

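```bash
python3 - <<'E'
from h import *
c,s=load("w3"); g=cv2.cvtColor(c["img"],cv2.COLOR_RGB2GRAY)
print([(r,int(g[r,312])) for r in range(178,190)],[(r,int(g[r,312])) for r in range(382,394)])
for r in (20,60,120,150,200,260,300): print(r,g[r,290:345].tolist())
T=c["T_tool_cam"]
def ray(u,v):
    n=cv2.undistortPoints(np.array([[[u,v]]],float),K(c),c["dist_coeffs"]).ravel(); return T[:3,:3]@[n[0],n[1],1],T[:3,3]
for v in (180.5,183.0,183.5,387.5,388.5):
    d,o=ray(316.5,v)
    for z in (-9,-10,-11,-12,-13): print(v,z,(o+d*(z-o[2])/d[2])[:2].round(1),end=' ')
    print()
E
```

```text
[(178, 66), (179, 82), (180, 115), (181, 125), (182, 118), (183, 96), (184, 60), (185, 30), (186, 29), (187, 29), (188, 30), (189, 28)] [(382, 26), (383, 26), (384, 31), (385, 39), (386, 42), (387, 42), (388, 57), (389, 108), (390, 155), (391, 174), (392, 183), (393, 183)]
20 [157, 158, 160, 157, 141, 123, 142, 170, 182, 183, 183, 184, 185, 186, 186, 186, 186, 186, 186, 185, 185, 185, 184, 185, 186, 188, 189, 190, 189, 191, 190, 189, 189, 188, 187, 186, 186, 186, 187, 188, 189, 189, 191, 191, 190, 187, 174, 152, 146, 161, 163, 164, 165, 164, 163]
60 [193, 193, 194, 194, 192, 167, 124, 155, 179, 185, 186, 186, 186, 188, 188, 189, 188, 188, 188, 189, 188, 187, 186, 186, 187, 190, 191, 191, 193, 193, 193, 192, 191, 188, 190, 189, 189, 189, 190, 191, 191, 192, 194, 193, 193, 187, 170, 165, 190, 194, 192, 192, 192, 192, 194]
120 [195, 196, 196, 196, 196, 192, 174, 151, 169, 184, 188, 190, 190, 190, 192, 191, 190, 191, 191, 190, 190, 190, 190, 190, 191, 193, 193, 194, 195, 196, 196, 195, 193, 192, 193, 191, 192, 193, 194, 195, 195, 197, 197, 196, 193, 179, 161, 168, 181, 183, 183, 183, 183
[... 862 characters left out ...]
29, 25, 29, 28, 26, 29, 29, 29, 27, 27, 25, 27, 25, 29, 30, 26, 27, 27, 26, 31, 31, 29, 26, 28, 20, 23, 18, 17, 19, 23, 24, 41, 72]
180.5 -9 [55.9  0.1] 180.5 -10 [56.   0.1] 180.5 -11 [56.   0.1] 180.5 -12 [56.1  0.1] 180.5 -13 [56.2  0.1] 
183.0 -9 [54.7  0.1] 183.0 -10 [54.8  0.1] 183.0 -11 [54.9  0.1] 183.0 -12 [54.9  0.1] 183.0 -13 [55.   0.1] 
183.5 -9 [54.5  0.1] 183.5 -10 [54.6  0.1] 183.5 -11 [54.6  0.1] 183.5 -12 [54.7  0.1] 183.5 -13 [54.8  0.1] 
387.5 -9 [-56.3   0. ] 387.5 -10 [-55.6   0. ] 387.5 -11 [-54.9   0. ] 387.5 -12 [-54.2   0. ] 387.5 -13 [-53.5   0. ] 
388.5 -9 [-56.9   0. ] 388.5 -10 [-56.2   0. ] 388.5 -11 [-55.5   0. ] 388.5 -12 [-54.8   0. ] 388.5 -13 [-54.1   0. ]
```

```bash
cat >> h.py <<'E'
from scipy.spatial.transform import Rotation as Ro
SO=np.array([580,23.5,0]); SY=np.radians(-5.6)
def stand(p,O=None): 
    c,s=np.cos(SY),np.sin(SY); return SO+np.array([[c,-s,0],[s,c,0],[0,0,1]])@np.array(p,float)
def tstand(P):
    c,s=np.cos(SY),np.sin(SY); return (np.array(P)-SO)@np.array([[c,-s,0],[s,c,0],[0,0,1]])
def barR(yaw,pitch):
    # bar in stand: yaw from stand +y (ccw +), pitch>0 = tail up (toe down); columns = tool axes
    a=SY+np.pi/2+yaw
    x=np.array([np.cos(a)*np.cos(pitch),np.sin(a)*np.cos(pitch),-np.sin(pitch)])
    y=np.array([np.sin(a),-np.cos(a),0]); return np.c_[x,y,np.cross(x,y)]
def rel(P,R,st=None):
    if st is None:
        from station import monitor; st=monitor.observe()
    R0=Ro.from_rotvec(st["orientation"]).as_matrix()
    return (R0.T@(np.array(P)-st["position"])/100).round(4).tolist(), (Ro.from_matrix(R0.T@R).as_rotvec()/(np.pi/2)).round(4).tolist()
E
python3 - <<'E'
from h import *
print(rel(stand([0,-120,200]),barR(0,0)))
E
```

```text
([1.6178, -2.2005, -0.6722], [-0.0078, -0.0007, -0.8165])
```

Emit:
arm_command(
  commands=[
    [[0.05, -0.1, -0.2], [0, 0, -0.075]],
    [[0.15, -0.25, -0.4], [0, 0, -0.15]],
    [[0.25, -0.4, -0.6], [0, 0, -0.225]],
    [[0.4, -0.55, -0.67], [0, 0, -0.3]],
    [[0.5, -0.7, -0.67], [0, 0, -0.375]],
    [[0.6, -0.8, -0.67], [0, 0, -0.45]],
    [[0.7, -0.9, -0.67], [-0.008, 0, -0.525]],
    [[0.8, -1, -0.67], [-0.008, 0, -0.6]],
  ],
)

```text
t: 3.68
position: [510.1, -228.0, 197.0]
orientation: [-2.644, -1.694, 0.004]
ft_force: [-0.1, 0.5, -3.8]
finger_gap: 0.207
```

```bash
python3 - <<'E'
from h import *
print(rel(stand([0,-120,200]),barR(0,0)))
E
```

```text
([1.4431, -0.0238, -0.0322], [-0.0017, 0.0006, -0.2125])
```

Emit:
arm_command(
  commands=[
    [[0.25, 0, -0.03], [0, 0, -0.07]],
    [[0.5, 0, -0.03], [0, 0, -0.14]],
    [[0.75, -0.02, -0.03], [0, 0, -0.2125]],
    [[0.95, -0.02, -0.03], [0, 0, -0.2125]],
    [[0.95, -0.02, -0.03], [0, 0, -0.2125]],
  ],
)

```text
t: 4.1
position: [548.6, -136.2, 197.7]
orientation: [-2.317, -2.113, 0.003]
ft_force: [-0.0, 1.0, -4.0]
finger_gap: 0.202
```

Emit:
arm_command(
  commands=[
    [[0.3, 0, 0], [0, 0, 0]],
    [[0.45, 0.15, 0], [0, 0, 0]],
    [[0.45, 0.15, 0], [0, 0, 0]],
    [[0.45, 0.15, 0], [0, 0, 0]],
  ],
)

```text
t: 4.43
position: [567.2, -91.9, 195.8]
orientation: [-2.314, -2.113, 0.005]
ft_force: [-0.2, -0.6, -3.7]
finger_gap: 0.206
```

```bash
python3 - <<'E'
from h import *
c,s=snap("w4"); print(s["t"],s["position"],tstand(s["position"]),s["ft_force"],s["joint_pos"].round(2)); print(rel(stand([0,-120,200]),barR(0,0)))
snap("t4","top")
E
```

```text
4.4333 [567.21852971 -91.86337959 195.76450837] [  -1.46297634 -116.06004926  195.76450837] [-0.16008755 -0.61943334 -3.74238845] [ 0.35  0.3  -0.36  1.82  0.12  1.05 -0.15]
([-0.0282, 0.0173, -0.0405], [-0.0053, -0.0015, 0.0036])
```

View pics/w4.png

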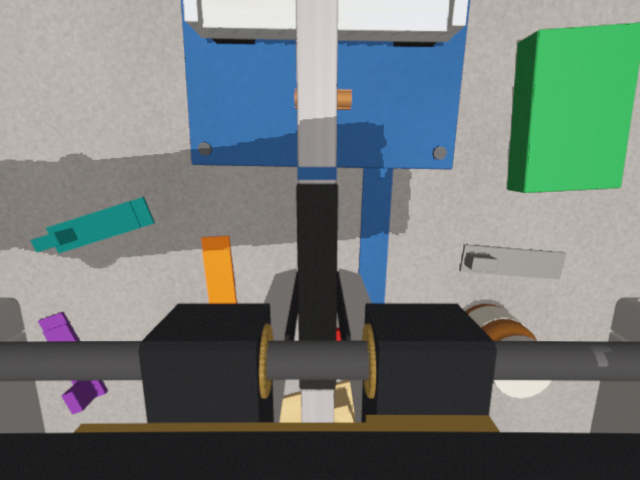

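```bash
cp pics/w4.png /tmp/; python3 - <<'E'
from h import *
c,s=load("w4"); im=c["img"]
cv2.imwrite("pics/w4c.png",cv2.resize(im[0:180,170:480,::-1],None,fx=2.5,fy=2.5,interpolation=cv2.INTER_CUBIC))
hsv=cv2.cvtColor(im,cv2.COLOR_RGB2HSV); m=cv2.inRange(hsv,np.array([100,120,40]),np.array([125,255,255]))
# front edge: lowest blue row for columns
pts=[(u,max(v for v in range(100,185) if m[v,u])+0.5) for u in list(range(200,290,10))+list(range(400,450,10))]
P=toplane(c,pts,30,s)[:,:2]; print(tstand(np.c_[P,np.zeros(len(P))])[:,:2].round(1).tolist())
rows=range(60,160,20)
L=[(min(u for u in range(170,300) if m[v,u])-.5,v) for v in rows]; Rr=[(max(u for u in range(350,480) if m[v,u])+.5,v) for v in rows]
for q in (L,Rr): P=toplane(c,q,30,s); print(q,tstand(P)[:,:2].round(1).tolist())
E
```

```text
[[-115.2, -55.3], [-105.7, -56.1], [-96.1, -56.1], [-86.6, -56.0], [-77.0, -55.9], [-67.4, -56.8], [-57.9, -56.7], [-48.3, -56.6], [-38.7, -56.5], [75.9, -57.6], [85.4, -57.6], [94.9, -57.5], [104.4, -58.4], [113.9, -58.3]]
[(184.5, 60), (186.5, 80), (187.5, 100), (189.5, 120), (190.5, 140)] [[-122.7, 34.9], [-122.2, 18.4], [-122.7, 1.5], [-122.2, -15.9], [-122.6, -33.8]]
[(462.5, 60), (460.5, 80), (458.5, 100), (456.5, 120), (454.5, 140)] [[125.5, 36.1], [125.4, 19.6], [125.3, 2.8], [125.2, -14.5], [125.1, -32.2]]
```

View pics/w4c.png

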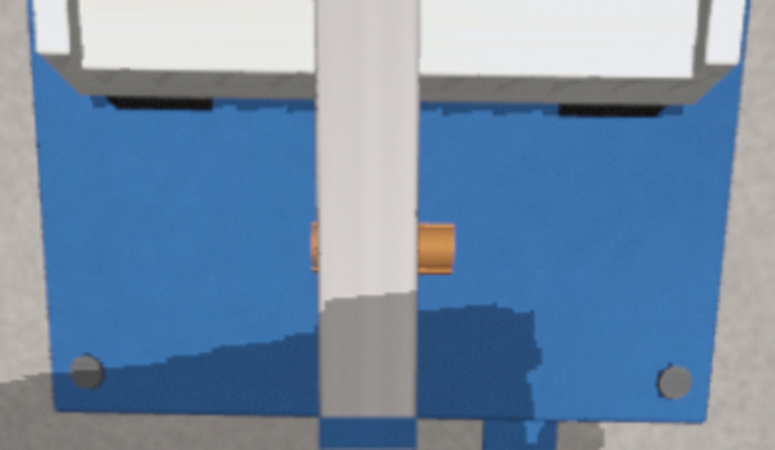

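```bash
python3 - <<'E'
from h import *
c,s=load("w4")
f=lambda pts,z: tstand(toplane(c,np.array(pts,float)/2.5+[170,0],z,s))[:,:2].round(1).tolist()
print("beam lower front corners (±100,45)",f([(82,94),(692,103)],44))
print("feet bottom front outer corners?",f([(110,108),(212,110),(560,115),(661,117)],30))
print("fulc",f([(311,248),(455,248)],44), f([(383,222),(383,273)],37))
print("bolts",f([(87,372),(675,382)],32))
# keeper from original w1 view and top
c1,s1=load("w1"); 
print("keeper w1 lip top", tstand(toplane(c1,[(191,72),(206,4),(238,14),(222,80)],45,s1))[:,:2].round(1).tolist())
t=dict(np.load("top0.npz"));g=lambda p,z:tstand(toplane(t,np.array(p,float)/3+[230,150],z))[:,:2].round(1).tolist()
print("top: plate",g([(181,384),(216,88)],30),"fulc",g([(118,253),(131,253),(136,195),(122,195)],44),"keeper",g([(399,244),(430,247),(436,184),(404,182)],45))
E
```

```text
beam lower front corners (±100,45) [[-100.7, 48.9], [105.7, 47.0]]
feet bottom front outer corners? [[-95.4, 48.8], [-59.2, 48.4], [64.1, 47.3], [99.7, 46.7]]
fulc [[-23.5, 0.7], [27.2, 1.0]] [[1.8, 10.6], [2.0, -6.5]]
bolts [[-109.1, -41.7], [112.0, -43.9]]
keeper w1 lip top [[9.5, -221.6], [61.1, -222.4], [61.8, -248.2], [11.1, -247.3]]
top: plate [[-123.2, -58.5], [123.1, -58.4]] fulc [[-24.1, 4.2], [-22.9, -6.3], [24.6, -4.5], [23.2, 6.8]] keeper [[9.3, -221.4], [9.8, -246.7], [61.8, -246.4], [60.4, -220.2]]
```

```bash
sed -i 's/^SO=.*/SO=np.array([581.4,24.9,0]); SY=np.radians(-6.2)/' h.py; cat >> h.py <<'E'
TOE=np.array([204.7,0,2.8])
def toepose(x,y,z,yaw=0,p=0.218):
    R=barR(yaw,p); return stand([x,y,z])-R@TOE,R
def fk():
    from station import monitor; s=monitor.observe(); R=Ro.from_rotvec(s["orientation"]).as_matrix()
    b=R[:,0]; print("t",round(s["t"],2),"TCP stand",tstand(s["position"]).round(1),"toe stand",tstand(s["position"]+R@TOE).round(1),"pitch",round(-np.arcsin(b[2]),4),"yaw",round(np.arctan2(b[1],b[0])-np.pi/2-SY,4),"roll",round(np.arcsin(R[2,1]),4)); 
    F=np.array(s["ft_force"]);M=np.array(s["ft_torque"]); z=np.zeros(3); print("F stand",(tstand(F+SO)).round(2),"M",tstand(M+SO).round(3),"gap",round(s["finger_gap"],3)); return s
E
python3 - <<'E'
from h import *
fk(); print(rel(*toepose(0,20,75))); print(rel(*toepose(0,38,40)))
E
```

```text
t 4.53 TCP stand [  -1.8 -119.3  196.3] toe stand [ -5.   85.4 193.9] pitch -0.0021 yaw 0.0153 roll -0.0079
F stand [ 0.32 -0.7  -4.7 ] M [-0.11  -0.041 -0.056] gap 0.203
([-0.6014, 0.0148, 0.7415], [-0.004, -0.1401, 0.0102])
([-0.4222, 0.0204, 1.0919], [-0.004, -0.1401, 0.0102])
```

Emit:
arm_command(
  commands=[
    [[-0.3, 0, 0], [0, 0, 0]],
    [[-0.6, 0.01, 0.1], [0, 0, 0.01]],
    [[-0.6, 0.015, 0.3], [-0.004, -0.05, 0.01]],
    [[-0.6, 0.015, 0.55], [-0.004, -0.1, 0.01]],
    [[-0.6, 0.015, 0.74], [-0.004, -0.14, 0.01]],
    [[-0.6, 0.015, 0.74], [-0.004, -0.14, 0.01]],
    [[-0.6, 0.015, 0.74], [-0.004, -0.14, 0.01]],
  ],
)

```text
t: 5.12
position: [561.0, -152.7, 121.0]
orientation: [2.223, 1.998, -0.245]
ft_force: [-0.6, -0.4, -3.5]
finger_gap: 0.206
```

```bash
python3 - <<'E'
from h import *
fk(); print(rel(*toepose(0,38,40))); c,s=snap("s5","scene"); cv2.imwrite("pics/s5c.png",cv2.resize(c["img"][180:400,200:500,::-1],None,fx=2.6,fy=2.6,interpolation=cv2.INTER_CUBIC))
E
```

```text
t 5.12 TCP stand [  -1.1 -178.7  121. ] toe stand [-1.5 20.6 74.2] pitch 0.217 yaw 0.0022 roll -0.0031
F stand [-0.56 -0.47 -3.48] M [ 0.266 -0.108 -0.02 ] gap 0.206
([0.2439, 0.012, 0.2943], [-0.0017, -0.0007, 0.0014])
```

View pics/s5c.png

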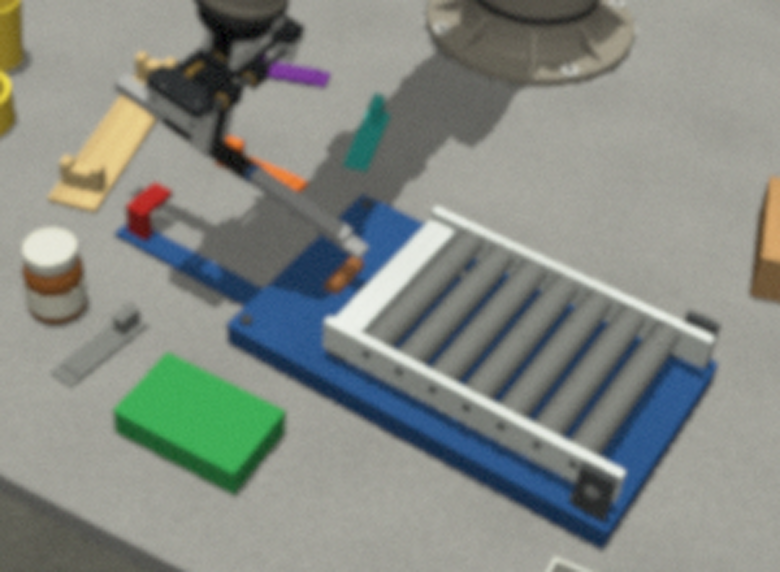

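```bash
python3 - <<'E'
from h import *
c,s=load("s5"); R=Ro.from_rotvec(s["orientation"]).as_matrix()
P=[s["position"]+R@np.array(q) for q in ([204.7,-9,2.8],[204.7,9,2.8],[204.7,9,-3.2],[204.7,-9,-3.2],[182.7,-9,-11],[182.7,9,-11],[-125,0,-11])]
uv=proj(c,P); print(((uv-[200,180])*6).round(0).tolist(),uv.round(1).tolist())
im=cv2.resize(c["img"][245:295,280:360,::-1],None,fx=9,fy=9,interpolation=cv2.INTER_CUBIC)
for u in uv[:6]: cv2.circle(im,tuple(int(v) for v in (u-[280,245]+.5)*9),3,(0,0,255),-1)
cv2.imwrite("pics/s5d.png",im)
E
```

```text
[[838.0, 578.0], [815.0, 601.0], [818.0, 593.0], [841.0, 570.0], [805.0, 532.0], [782.0, 554.0], [271.0, 179.0]] [[339.6, 276.4], [335.9, 280.2], [336.4, 278.8], [340.1, 275.0], [334.2, 268.6], [330.3, 272.3], [245.1, 209.8]]
```

View pics/s5d.png

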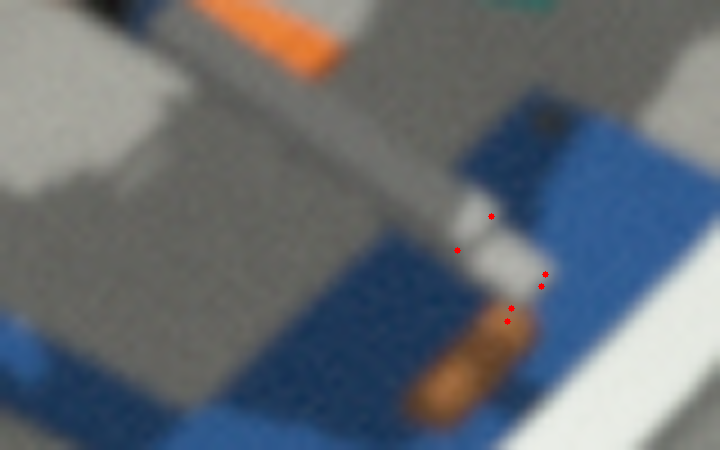

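Emit:
arm_command(
  commands=[
    [[0.08, 0, 0.1], [0, 0, 0]],
    [[0.16, 0.01, 0.2], [-0.002, -0.001, 0.001]],
    [[0.24, 0.012, 0.29], [-0.002, -0.001, 0.001]],
    [[0.24, 0.012, 0.29], [-0.002, -0.001, 0.001]],
  ],
)

```text
t: 5.5
position: [564.0, -135.9, 87.0]
orientation: [2.224, 1.993, -0.242]
ft_force: [-0.9, -0.2, -4.8]
finger_gap: 0.206
```

```bash
python3 - <<'E'
from h import *
fk(); print(rel(*toepose(0,48,34))); print(rel(*toepose(0,56,32.5)))
E
```

```text
t 5.5 TCP stand [ 1.000e-01 -1.618e+02  8.700e+01] toe stand [ 0.3 37.5 40.1] pitch 0.2172 yaw -0.0012 roll 0.0005
F stand [-0.86 -0.34 -4.78] M [ 0.371  0.058 -0.015] gap 0.206
([0.1155, -0.001, 0.0355], [0.0002, -0.0005, -0.0007])
([0.1968, -0.0011, 0.0329], [0.0002, -0.0005, -0.0007])
```

Emit:
arm_command(
  commands=[
    [[0.04, 0, 0.015], [0, 0, 0]],
    [[0.08, 0, 0.03], [0, 0, 0]],
    [[0.115, 0, 0.036], [0, 0, 0]],
    [[0.115, 0, 0.036], [0, 0, 0]],
  ],
)

```text
t: 5.83
position: [565.4, -124.7, 81.1]
orientation: [2.224, 1.994, -0.241]
ft_force: [-0.7, 0.9, -3.8]
finger_gap: 0.206
```

```bash
python3 - <<'E'
from h import *
fk(); print(rel(*toepose(0,56,32.5))); c,s=snap("s6","scene"); cv2.imwrite("pics/s6c.png",cv2.resize(c["img"][235:305,290:380,::-1],None,fx=8,fy=8,interpolation=cv2.INTER_CUBIC))
E
```

```text
t 5.83 TCP stand [   0.3 -150.5   81.1] toe stand [ 0.4 48.8 34.3] pitch 0.2168 yaw -0.0007 roll 0.0009
F stand [-0.81  0.78 -3.83] M [ 0.313 -0.03   0.005] gap 0.206
([0.0739, -0.0029, -0.0003], [0.0005, -0.0008, -0.0004])
```

View pics/s6c.png

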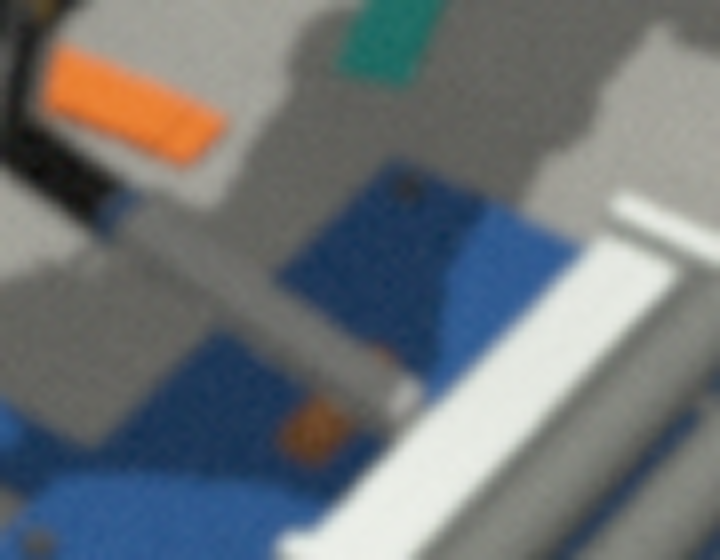

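Emit:
arm_command(
  commands=[
    [[0.02, 0, 0], [0, 0, 0]],
    [[0.04, 0, 0], [0, 0, 0]],
    [[0.06, 0, 0], [0, 0, 0]],
    [[0.06, 0, 0], [0, 0, 0]],
  ],
)

```text
t: 6.22
position: [566.2, -118.8, 79.9]
orientation: [2.223, 1.994, -0.241]
ft_force: [-0.3, -0.5, -4.6]
finger_gap: 0.204
```

```bash
python3 - <<'E'
from h import *
fk(); print(rel(*toepose(0,58,32.3)))
E
```

```text
t 6.22 TCP stand [   0.4 -144.5   79.9] toe stand [ 0.5 54.8 33.2] pitch 0.2168 yaw -0.0004 roll 0.0011
F stand [-0.22 -0.51 -4.64] M [ 0.339 -0.101 -0.012] gap 0.204
([0.0332, -0.0041, -0.0008], [0.0007, -0.0008, -0.0002])
```

Emit:
arm_command(
  commands=[
    [[0.01, 0, -0.001], [0, 0, 0]],
    [[0.02, 0, -0.002], [0, 0, 0]],
    [[0.02, 0, -0.002], [0, 0, 0]],
  ],
)

```text
t: 6.47
position: [566.4, -116.6, 79.7]
orientation: [2.223, 1.994, -0.241]
ft_force: [0.2, -0.3, -3.9]
finger_gap: 0.206
```

Emit:
arm_command(
  commands=[
    [[0.01, 0, -0.001], [0, 0, 0]],
    [[0.02, 0, -0.002], [0, 0, 0]],
    [[0.02, 0, -0.002], [0, 0, 0]],
  ],
)

```text
t: 6.72
position: [566.7, -114.4, 79.5]
orientation: [2.223, 1.995, -0.241]
ft_force: [0.1, 1.0, -3.7]
finger_gap: 0.204
```

```bash
python3 - <<'E'
from h import *
fk()
E
```

```text
t 6.72 TCP stand [   0.4 -140.    79.5] toe stand [ 0.4 59.3 32.7] pitch 0.2166 yaw 0.0 roll 0.0011
F stand [-0.05  1.01 -3.69] M [ 0.324 -0.049 -0.037] gap 0.204
```

Emit:
arm_command(
  commands=[
    [[0.01, 0, -0.001], [0, 0, 0]],
    [[0.02, 0, -0.002], [0, 0, 0]],
    [[0.02, 0, -0.002], [0, 0, 0]],
  ],
)

```text
t: 6.97
position: [566.8, -113.0, 79.2]
orientation: [2.223, 1.994, -0.242]
ft_force: [-0.4, -3.2, -2.3]
finger_gap: 0.209
```

Emit:
arm_command(
  commands=[
    [[0.01, 0, -0.001], [0, 0, 0]],
    [[0.015, 0, -0.002], [0, 0, 0]],
    [[0.015, 0, -0.002], [0, 0, 0]],
  ],
)

```text
t: 7.22
position: [566.6, -112.8, 79.3]
orientation: [2.223, 1.992, -0.244]
ft_force: [-0.2, -8.7, -1.2]
finger_gap: 0.21
```

```bash
python3 - <<'E'
from h import *
fk()
for n in ("scene","wrist"): snap("a_"+n,n)
c,s=load("a_scene"); cv2.imwrite("pics/s7c.png",cv2.resize(c["img"][235:305,290:380,::-1],None,fx=8,fy=8,interpolation=cv2.INTER_CUBIC)); fk()
E
```

```text
t 7.22 TCP stand [   0.2 -138.5   79.3] toe stand [ 0.5 60.7 32.1] pitch 0.2191 yaw -0.0014 roll 0.0006
F stand [ 0.77 -8.71 -1.2 ] M [-1.598 -0.06   0.057] gap 0.21
t 7.32 TCP stand [   0.2 -138.5   79.3] toe stand [ 0.5 60.7 32.1] pitch 0.2189 yaw -0.0014 roll 0.0006
F stand [-0.39 -7.64 -2.13] M [-1.573 -0.05  -0.007] gap 0.206
```

View pics/a_wrist.png

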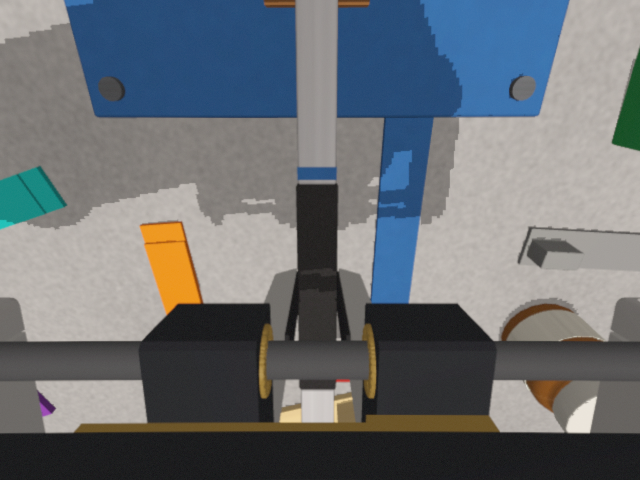

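View pics/s7c.png

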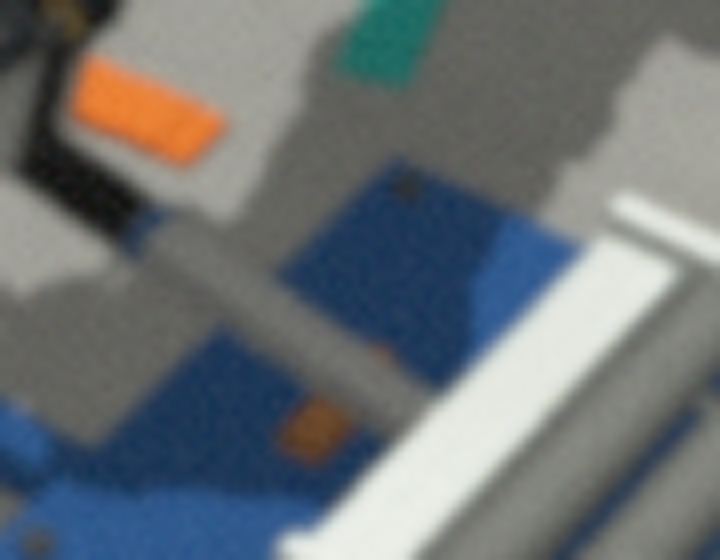

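```bash
cat >> h.py <<'E'
def lever(p,yaw,s=60.6,clear=-1.0,x0=0.3):
    # bar underside tangent to the ridge, s = contact-to-toe length
    h=np.array([-np.sin(yaw),np.cos(yaw),0]); u=np.array([0,0,1.])
    toe=np.array([x0,0,37])+(7+clear)*(np.sin(p)*h+np.cos(p)*u)+s*(np.cos(p)*h-np.sin(p)*u)
    return toepose(*toe,yaw=yaw,p=p)
E
python3 - <<'E'
from h import *
s=fk()
for i,p in enumerate(np.arange(.2,.03,-.02)): print(round(p,2),rel(*lever(p,-0.004*(i+1)),s))
E
```

```text
t 7.32 TCP stand [   0.2 -138.5   79.3] toe stand [ 0.5 60.7 32.1] pitch 0.2189 yaw -0.0014 roll 0.0006
F stand [-0.39 -7.64 -2.13] M [-1.573 -0.05  -0.007] gap 0.206
0.2 ([0.0011, -0.0046, 0.0512], [0.0007, 0.0121, 0.0016])
0.18 ([0.0002, -0.0103, 0.0801], [0.0012, 0.0248, 0.0041])
0.16 ([-0.0001, -0.016, 0.1089], [0.0017, 0.0375, 0.0066])
0.14 ([0.0002, -0.0217, 0.1378], [0.0021, 0.0503, 0.0092])
0.12 ([0.0011, -0.0275, 0.1666], [0.0024, 0.063, 0.0117])
0.1 ([0.0026, -0.0333, 0.1954], [0.0027, 0.0757, 0.0142])
0.08 ([0.0047, -0.0391, 0.2242], [0.0029, 0.0884, 0.0168])
0.06 ([0.0074, -0.045, 0.2529], [0.0031, 0.1012, 0.0193])
0.04 ([0.0107, -0.0508, 0.2816], [0.0032, 0.1139, 0.0219])
```

Emit:
arm_command(
  commands=[
    [[0.0, -0.005, 0.05], [0, 0.012, 0.002]],
    [[0.0, -0.01, 0.08], [0.001, 0.025, 0.004]],
    [[0.0, -0.016, 0.11], [0.001, 0.038, 0.007]],
    [[0.0, -0.022, 0.138], [0.002, 0.05, 0.009]],
    [[0.0, -0.022, 0.138], [0.002, 0.05, 0.009]],
  ],
)

```text
t: 7.73
position: [563.8, -116.1, 65.3]
orientation: [2.285, 2.014, -0.159]
ft_force: [-0.5, -1.2, -2.1]
finger_gap: 0.209
```

```bash
python3 - <<'E'
from h import *
s=fk()
for i,p in enumerate(np.arange(.12,-.05,-.02)): print(round(p,2),rel(*lever(p,-0.02-0.002*(i+1)),s))
E
```

```text
t 7.73 TCP stand [  -2.3 -142.1   65.3] toe stand [ 1.3 60.2 34.3] pitch 0.1383 yaw -0.0176 roll -0.0004
F stand [-0.38 -1.22 -2.13] M [-0.182 -0.076  0.   ] gap 0.209
0.12 ([0.0042, -0.0053, 0.0231], [0.0001, 0.0116, 0.0028])
0.1 ([0.0033, -0.0082, 0.052], [0.0002, 0.0244, 0.004])
0.08 ([0.0029, -0.0111, 0.0808], [0.0003, 0.0371, 0.0053])
0.06 ([0.0032, -0.0139, 0.1097], [0.0004, 0.0498, 0.0066])
0.04 ([0.004, -0.0168, 0.1386], [0.0004, 0.0626, 0.0078])
0.02 ([0.0054, -0.0197, 0.1674], [0.0005, 0.0753, 0.0091])
-0.0 ([0.0074, -0.0226, 0.1962], [0.0004, 0.088, 0.0104])
-0.02 ([0.01, -0.0255, 0.225], [0.0004, 0.1008, 0.0117])
-0.04 ([0.0131, -0.0284, 0.2537], [0.0004, 0.1135, 0.013])
```

Emit:
arm_command(
  commands=[
    [[0.003, -0.005, 0.023], [0, 0.012, 0.003]],
    [[0.003, -0.008, 0.052], [0, 0.024, 0.004]],
    [[0.003, -0.011, 0.081], [0, 0.037, 0.005]],
    [[0.003, -0.014, 0.11], [0, 0.05, 0.006]],
    [[0.004, -0.017, 0.139], [0, 0.062, 0.008]],
    [[0.004, -0.017, 0.139], [0, 0.062, 0.008]],
  ],
)

```text
t: 8.23
position: [561.7, -117.2, 50.9]
orientation: [2.352, 2.044, -0.044]
ft_force: [0.5, 4.0, 4.0]
finger_gap: 0.205
```

```bash
python3 - <<'E'
from h import *
s=fk()
for i,p in enumerate(np.arange(.02,-.11,-.02)): print(round(p,2),rel(*lever(p,-0.03),s))
E
```

```text
t 8.23 TCP stand [  -4.2 -143.4   50.9] toe stand [ 2.2 61.  40.4] pitch 0.0376 yaw -0.0315 roll 0.0004
F stand [0.07 4.06 3.98] M [ 0.951 -0.253  0.067] gap 0.205
0.02 ([-0.0035, 0.0023, 0.0225], [0.0002, 0.0112, -0.0009])
0.0 ([-0.0045, 0.0022, 0.0514], [0.0002, 0.024, -0.0009])
-0.02 ([-0.0048, 0.0022, 0.0803], [0.0003, 0.0367, -0.0009])
-0.04 ([-0.0046, 0.0022, 0.1091], [0.0003, 0.0494, -0.0009])
-0.06 ([-0.0039, 0.0022, 0.138], [0.0003, 0.0622, -0.0009])
-0.08 ([-0.0025, 0.0022, 0.1668], [0.0003, 0.0749, -0.0009])
-0.1 ([-0.0006, 0.0022, 0.1956], [0.0003, 0.0876, -0.0009])
```

Emit:
arm_command(
  commands=[
    [[-0.003, 0.002, 0.022], [0, 0.011, 0]],
    [[-0.003, 0.002, 0.051], [0, 0.024, 0]],
    [[-0.003, 0.002, 0.08], [0, 0.037, 0]],
    [[-0.003, 0.002, 0.11], [0, 0.05, 0]],
    [[-0.003, 0.002, 0.11], [0, 0.05, 0]],
  ],
)

```text
t: 8.65
position: [561.4, -117.8, 39.2]
orientation: [-2.35, -2.04, -0.052]
ft_force: [-0.4, 2.8, 4.7]
finger_gap: 0.203
```

```bash
python3 - <<'E'
from h import *
s=fk()
for i,p in enumerate(np.arange(-.06,-.15,-.02)): print(round(p,2),rel(*lever(p,-0.03),s))
c,s=snap("s8","scene"); cv2.imwrite("pics/s8c.png",cv2.resize(c["img"][200:400,200:460,::-1],None,fx=3,fy=3,interpolation=cv2.INTER_CUBIC))
E
```

```text
t 8.65 TCP stand [  -4.4 -144.    39.2] toe stand [ 2.2 60.5 45.5] pitch -0.0443 yaw -0.0325 roll -0.0004
F stand [-0.67  2.7   4.73] M [0.781 0.114 0.054] gap 0.203
-0.06 ([-0.004, 0.0042, 0.0209], [-0.0001, 0.01, -0.0016])
-0.08 ([-0.005, 0.0042, 0.0497], [-0.0001, 0.0227, -0.0016])
-0.1 ([-0.0055, 0.0042, 0.0786], [-0.0001, 0.0355, -0.0016])
-0.12 ([-0.0053, 0.0042, 0.1075], [-0.0001, 0.0482, -0.0016])
-0.14 ([-0.0046, 0.0042, 0.1363], [-0.0001, 0.0609, -0.0016])
```

View pics/s8c.png

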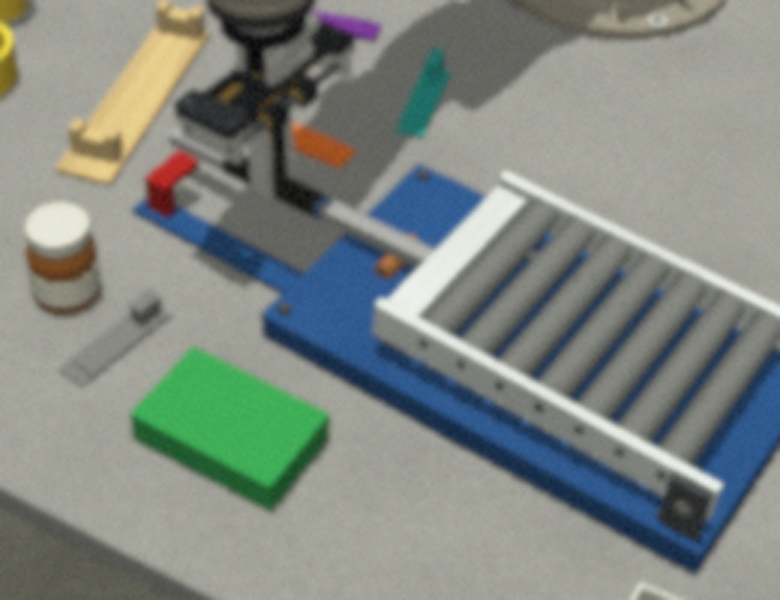

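Emit:
arm_command(
  commands=[
    [[-0.003, 0.002, 0.02], [0, 0.01, 0]],
    [[-0.004, 0.002, 0.05], [0, 0.023, 0]],
    [[-0.004, 0.002, 0.079], [0, 0.036, 0]],
    [[-0.004, 0.002, 0.108], [0, 0.048, 0]],
    [[-0.004, 0.002, 0.122], [0, 0.055, 0]],
    [[-0.004, 0.002, 0.122], [0, 0.055, 0]],
  ],
)

```text
t: 9.2
position: [561.6, -116.9, 26.9]
orientation: [-2.303, -2.0, -0.152]
ft_force: [0.5, 6.0, 5.8]
finger_gap: 0.205
```

```bash
python3 - <<'E'
from h import *
s=fk(); R=Ro.from_rotvec(s["orientation"]).as_matrix()
for x in (-78,-91,-125): print(x, tstand(s["position"]+R@np.array([x-.3,0,-11.2])).round(1))
c,s=snap("s9","scene"); cv2.imwrite("pics/s9c.png",cv2.resize(c["img"][220:310,230:360,::-1],None,fx=6,fy=6,interpolation=cv2.INTER_CUBIC))
snap("w9")
E
```

```text
t 9.2 TCP stand [  -4.4 -143.1   26.9] toe stand [ 2.3 60.1 51.2] pitch -0.1327 yaw -0.0329 roll -0.0007
F stand [-0.2   6.01  5.84] M [ 1.267 -0.061  0.067] gap 0.205
-78 [  -7.  -222.2   27.6]
-91 [  -7.4 -235.    25.9]
-125 [  -8.5 -268.7   21.4]
```

View pics/s9c.png

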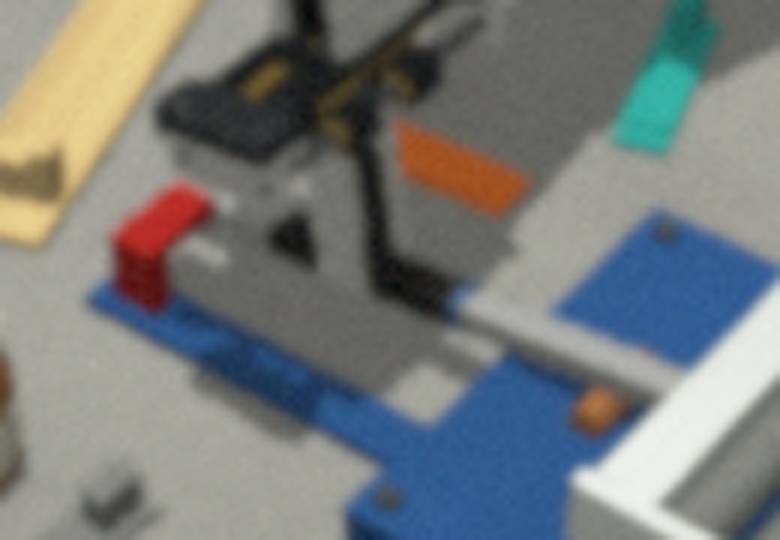

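View pics/w9.png

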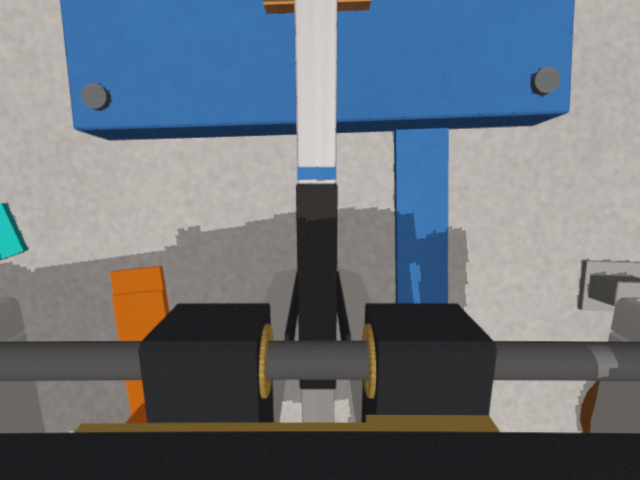

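```bash
python3 - <<'E'
from h import *
s=fk()
for y in np.arange(-.01,.12,.022): print(round(y,3),rel(*lever(-.127,y),s))
E
```

```text
t 9.3 TCP stand [  -4.3 -143.2   27.1] toe stand [ 2.3 60.  51.2] pitch -0.1316 yaw -0.0325 roll -0.0006
F stand [0.49 4.64 5.52] M [1.057 0.006 0.101] gap 0.207
-0.01 ([-0.0071, 0.0321, -0.0048], [0.0015, -0.003, -0.0142])
0.012 ([-0.006, 0.0638, -0.0047], [0.0033, -0.003, -0.0281])
0.034 ([-0.0043, 0.0954, -0.0045], [0.0051, -0.003, -0.042])
0.056 ([-0.0019, 0.127, -0.0042], [0.0069, -0.003, -0.0559])
0.078 ([0.0013, 0.1586, -0.0038], [0.0087, -0.003, -0.0698])
0.1 ([0.0051, 0.19, -0.0033], [0.0105, -0.003, -0.0836])
```

Emit:
arm_command(
  commands=[
    [[-0.003, 0.032, -0.002], [0.001, -0.002, -0.014]],
    [[-0.004, 0.064, -0.003], [0.003, -0.002, -0.028]],
    [[-0.004, 0.095, -0.003], [0.005, -0.002, -0.042]],
    [[-0.002, 0.127, -0.003], [0.007, -0.002, -0.056]],
    [[0.001, 0.159, -0.003], [0.009, -0.002, -0.07]],
    [[0.004, 0.19, -0.003], [0.01, -0.002, -0.084]],
    [[0.004, 0.19, -0.003], [0.01, -0.002, -0.084]],
  ],
)

```text
t: 9.88
position: [581.1, -119.0, 27.4]
orientation: [-2.163, -2.147, -0.143]
ft_force: [1.7, 1.6, 5.1]
finger_gap: 0.205
```

```bash
python3 - <<'E'
from h import *
s=fk(); R=Ro.from_rotvec(s["orientation"]).as_matrix()
for x in (-78,-91,-125): print(x, tstand(s["position"]+R@np.array([x-.3,0,-11.2])).round(1))
c,s=snap("s10","scene"); cv2.imwrite("pics/s10c.png",cv2.resize(c["img"][220:310,230:360,::-1],None,fx=6,fy=6,interpolation=cv2.INTER_CUBIC))
snap("w10")
for p in np.arange(-.115,-.075,.01): print(round(p,3),rel(*lever(p,0.1),s))
E
```

```text
t 9.88 TCP stand [  15.2 -143.1   27.4] toe stand [-5.3 59.2 51.1] pitch -0.13 yaw 0.1012 roll 0.0016
F stand [1.55 1.74 5.06] M [ 0.426 -0.437 -0.507] gap 0.205
-78 [  23.2 -221.8   28.3]
-91 [  24.5 -234.6   26.6]
-125 [  27.9 -268.2   22.2]
-0.115 ([-0.0004, -0.0056, -0.0188], [0.0009, -0.0096, 0.0008])
-0.105 ([0.0008, -0.0056, -0.0332], [0.0009, -0.0159, 0.0008])
-0.095 ([0.0021, -0.0055, -0.0475], [0.0009, -0.0223, 0.0008])
-0.085 ([0.0036, -0.0055, -0.0619], [0.001, -0.0287, 0.0007])
-0.075 ([0.0052, -0.0055, -0.0762], [0.001, -0.035, 0.0007])
```

View pics/s10c.png

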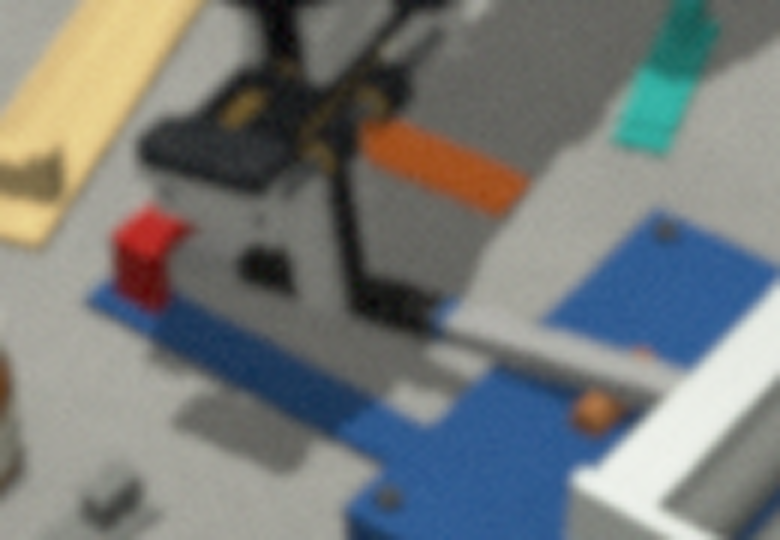

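Emit:
arm_command(
  commands=[
    [[0, -0.003, -0.01], [0, -0.005, 0]],
    [[0, -0.003, -0.019], [0, -0.01, 0]],
    [[0.001, -0.003, -0.026], [0, -0.013, 0]],
    [[0.001, -0.003, -0.033], [0, -0.016, 0]],
    [[0.002, -0.003, -0.04], [0, -0.019, 0]],
    [[0.002, -0.003, -0.047], [0, -0.022, 0]],
    [[0.002, -0.003, -0.047], [0, -0.022, 0]],
  ],
)

```text
t: 10.57
position: [580.7, -119.7, 32.3]
orientation: [-2.184, -2.165, -0.105]
ft_force: [3.6, -1.6, 4.3]
finger_gap: 0.207
```

```bash
python3 - <<'E'
from h import *
s=fk(); R=Ro.from_rotvec(s["orientation"]).as_matrix()
for x in (-78,-91,-125): print(x, tstand(s["position"]+R@np.array([x-.3,0,-11.2])).round(1))
for p in np.arange(-.095,-.065,.005): print(round(p,3),rel(*lever(p,0.1),s))
E
```

```text
t 10.57 TCP stand [  14.9 -143.8   32.3] toe stand [-5.4 59.2 48.8] pitch -0.0942 yaw 0.0997 roll 0.0021
F stand [ 3.77 -1.18  4.31] M [-0.269 -0.756 -0.455] gap 0.207
-78 [  22.7 -222.4   36.1]
-91 [  24.  -235.3   34.9]
-125 [  27.4 -269.    31.7]
-0.095 ([0.0024, -0.0017, 0.0023], [0.0013, 0.0005, -0.0002])
-0.09 ([0.0028, -0.0017, -0.0049], [0.0013, -0.0027, -0.0002])
-0.085 ([0.0033, -0.0017, -0.0121], [0.0013, -0.0059, -0.0002])
-0.08 ([0.0039, -0.0017, -0.0193], [0.0013, -0.0091, -0.0002])
-0.075 ([0.0044, -0.0017, -0.0265], [0.0013, -0.0122, -0.0002])
-0.07 ([0.005, -0.0016, -0.0337], [0.0013, -0.0154, -0.0002])
```

Emit:
arm_command(
  commands=[
    [[0.001, 0, -0.006], [0, -0.003, 0]],
    [[0.002, 0, -0.013], [0, -0.006, 0]],
    [[0.002, 0, -0.02], [0, -0.009, 0]],
    [[0.002, 0, -0.02], [0, -0.009, 0]],
  ],
)

```text
t: 10.9
position: [580.5, -119.8, 32.7]
orientation: [-2.191, -2.172, -0.09]
ft_force: [14.1, -2.1, -27.6]
finger_gap: 0.208
```

```bash
python3 - <<'E'
from h import *
s=fk(); R=Ro.from_rotvec(s["orientation"]).as_matrix()
for x in (-78,-91,-125): print(x, tstand(s["position"]+R@np.array([x-.3,0,-11.2])).round(1))
E
```

```text
t 10.9 TCP stand [  14.8 -143.9   32.7] toe stand [-5.6 59.3 46.2] pitch -0.0801 yaw 0.0998 roll 0.0018
F stand [ 14.29  -0.52 -27.63] M [-0.459 -3.459 -0.725] gap 0.208
-78 [  22.6 -222.5   37.6]
-91 [  23.9 -235.4   36.5]
-125 [  27.3 -269.1   33.8]
```

Emit:
arm_command(
  commands=[
    [[0, 0, 0.005], [0, 0.003, 0]],
    [[0, 0, 0.01], [0, 0.006, 0]],
    [[0, 0, 0.01], [0, 0.006, 0]],
  ],
)

```text
t: 11.15
position: [580.5, -119.7, 31.6]
orientation: [-2.186, -2.167, -0.1]
ft_force: [3.0, 0.5, 4.8]
finger_gap: 0.204
```

```bash
python3 - <<'E'
from h import *
s=fk(); snap("w11")
E
```

```text
t 11.15 TCP stand [  14.7 -143.8   31.6] toe stand [-5.5 59.3 47.2] pitch -0.0901 yaw 0.0994 roll 0.0016
F stand [2.91 0.82 4.77] M [ 0.187 -0.673 -0.478] gap 0.204
```

View pics/w11.png

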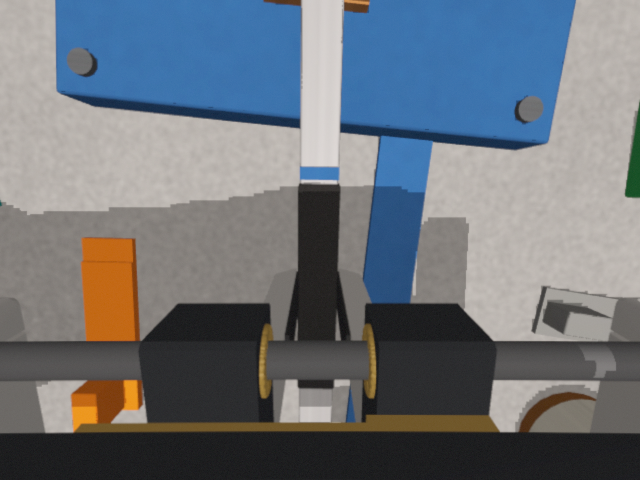

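Emit:
arm_command(
  commands=[
    [[0, 0, -0.002], [0, 0, 0]],
    [[0, 0, -0.002], [0, 0, 0]],
    [[0, 0, -0.002], [0, 0, 0]],
    [[0, 0, -0.002], [0, 0, 0]],
    [[0, 0, -0.002], [0, 0, 0]],
    [[0, 0, -0.002], [0, 0, 0]],
  ],
  hand=0.2,
  squeeze=20,
)

```text
t: 11.7
position: [580.4, -119.7, 31.8]
orientation: [-2.186, -2.167, -0.1]
ft_force: [-0.5, 0.2, -0.3]
finger_gap: 0.398
```

```bash
python3 - <<'E'
from h import *
s=fk(); snap("w12")
E
```

```text
t 11.7 TCP stand [  14.6 -143.9   31.8] toe stand [-5.7 59.3 47.4] pitch -0.0898 yaw 0.0995 roll 0.0014
F stand [-0.51  0.15 -0.3 ] M [-0.057 -0.082 -0.02 ] gap 0.398
```

View pics/w12.png

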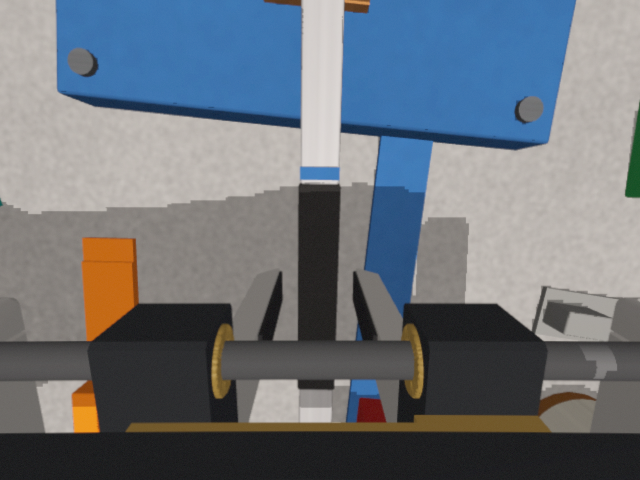

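Emit:
arm_command(
  commands=[
    [[0, 0, -0.1], [0, 0, 0]],
    [[0, 0, -0.3], [0, 0, 0]],
    [[0, 0, -0.6], [0, 0, 0]],
    [[0, 0, -0.9], [0, 0, 0]],
    [[0, 0, -0.9], [0, 0, 0]],
  ],
)

```text
t: 12.17
position: [583.0, -128.6, 127.5]
orientation: [-2.19, -2.171, -0.106]
ft_force: [0.5, -0.6, 0.1]
finger_gap: 0.399
```

```bash
python3 - <<'E'
from h import *
s=fk(); print(rel([452,-200,170],barR(.082,0)))
c,s=snap("s13","scene"); cv2.imwrite("pics/s13c.png",cv2.resize(c["img"][200:400,220:480,::-1],None,fx=3,fy=3,interpolation=cv2.INTER_CUBIC))
E
```

```text
t 12.17 TCP stand [  18.1 -152.5  127.5] toe stand [ -2.1  50.7 142.7] pitch -0.0879 yaw 0.0996 roll 0.0084
F stand [ 0.58 -0.57  0.14] M [-0.128 -0.124 -0.05 ] gap 0.399
([-0.6847, -1.2992, -0.4975], [0.0049, -0.056, 0.011])
```

View pics/s13c.png

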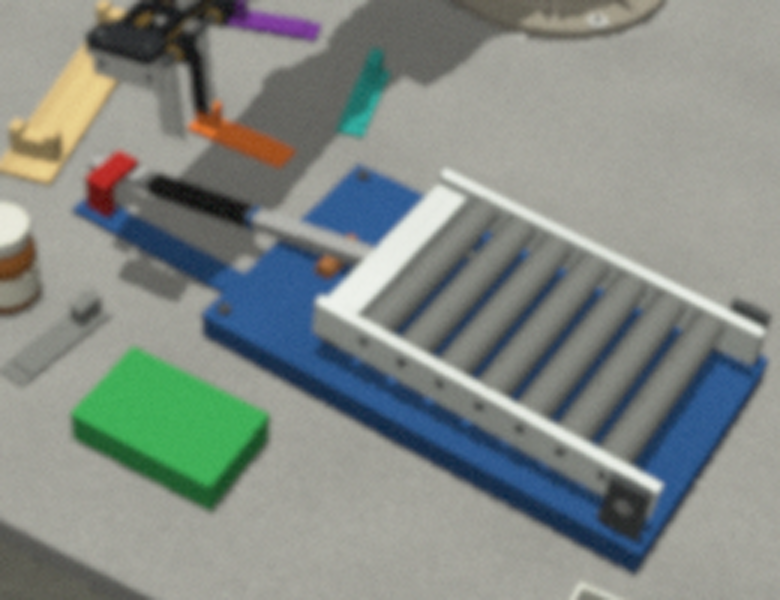

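Bar is held by the keeper, track raised. Now to the shim.

Emit:
arm_command(
  commands=[
    [[-0.1, -0.3, -0.3], [0, -0.02, 0]],
    [[-0.3, -0.65, -0.5], [0.005, -0.056, 0.01]],
    [[-0.68, -1, -0.5], [0.005, -0.056, 0.01]],
    [[-0.68, -1, -0.5], [0.005, -0.056, 0.01]],
    [[-0.68, -1, -0.5], [0.005, -0.056, 0.01]],
  ],
)

```text
t: 12.63
position: [477.9, -202.7, 168.4]
orientation: [-2.252, -2.188, 0.005]
ft_force: [0.6, -0.9, -0.0]
finger_gap: 0.402
```

Emit:
arm_command(
  commands=[
    [[0, -0.3, 0], [0, 0, 0]],
    [[0, -0.3, 0], [0, 0, 0]],
    [[0, -0.3, 0], [0, 0, 0]],
  ],
  hand=0,
)

```text
t: 12.88
position: [447.0, -201.8, 168.4]
orientation: [-2.253, -2.187, 0.006]
ft_force: [-0.2, 0.3, -0.3]
finger_gap: 0.499
```

```bash
python3 - <<'E'
from h import *
s=fk(); c,s=snap("w14"); print(s["position"],s["joint_pos"].round(2))
E
```

```text
t 12.88 TCP stand [-109.1 -239.9  168.4] toe stand [-125.2  -35.8  165.3] pitch 0.0016 yaw 0.0786 roll -0.0038
F stand [-0.23  0.26 -0.27] M [-0.034 -0.118  0.007] gap 0.499
[ 447.0343335  -201.78984883  168.42653443] [ 0.68  0.2  -0.43  2.03  0.1   0.94  0.16]
```

View pics/w14.png

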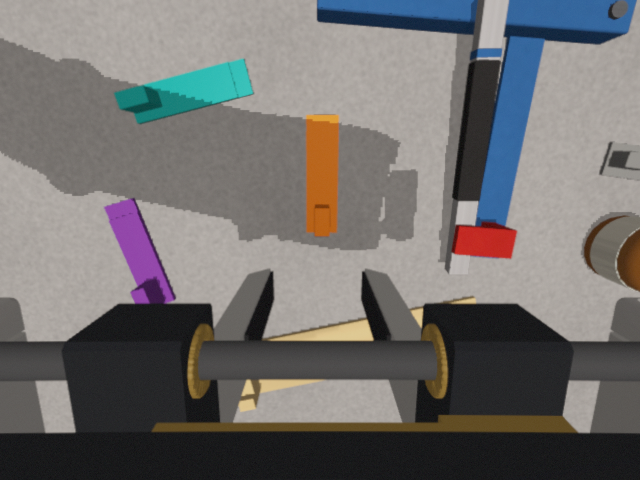

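```bash
python3 - <<'E'
from h import *
c,s=load("w14"); im=c["img"]
hsv=cv2.cvtColor(im,cv2.COLOR_RGB2HSV); m=cv2.inRange(hsv,np.array([5,150,60]),np.array([18,255,255])); m[:, :290]=0; m[:,350:]=0; m[260:]=0
q=max(cv2.findContours(m,0,1)[0],key=cv2.contourArea); r=cv2.minAreaRect(q); b=cv2.boxPoints(r); print(b.tolist())
cv2.imwrite("pics/w14c.png",cv2.resize(im[105:245,290:355,::-1],None,fx=4,fy=4,interpolation=cv2.INTER_CUBIC))
for z in (4,6):
  P=toplane(c,b,z,s); print(P.round(1)[:,:2].tolist())
  R=Ro.from_rotvec(s["orientation"]).as_matrix(); print(((P-s["position"])@R).round(1).tolist())
E
```

```text
[[306.0, 115.0], [337.0, 115.0], [337.0, 235.0], [306.0, 235.0]]
[[439.3, -97.1], [467.8, -97.9], [466.0, -210.9], [435.1, -210.0]]
[[104.7, -10.2, 164.3], [104.7, 18.3, 164.2], [-8.3, 19.8, 164.4], [-8.3, -11.0, 164.5]]
[[439.4, -97.3], [467.7, -98.1], [465.9, -210.4], [435.2, -209.6]]
[[104.5, -10.1, 162.3], [104.5, 18.2, 162.2], [-7.8, 19.7, 162.4], [-7.9, -11.0, 162.5]]
```

View pics/w14c.png

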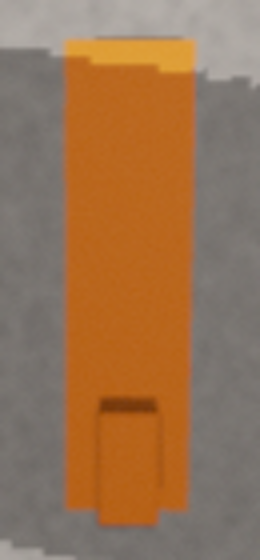

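Emit:
arm_command(
  commands=[
    [[0.05, 0.02, 0.3], [0, 0, 0]],
    [[0.095, 0.041, 0.7], [0, 0, 0]],
    [[0.095, 0.041, 1.0], [0, 0, 0]],
    [[0.095, 0.041, 1.0], [0, 0, 0]],
  ],
)

```text
t: 13.27
position: [450.1, -190.5, 63.8]
orientation: [-2.246, -2.185, 0.008]
ft_force: [-1.1, 0.8, -0.6]
finger_gap: 0.496
```

```bash
python3 - <<'E'
from h import *
s=fk(); c,s=snap("w15"); print(s["position"])
E
```

```text
t 13.27 TCP stand [-107.3 -228.3   63.8] toe stand [-123.9  -24.2   61.4] pitch -0.0019 yaw 0.0811 roll -0.0095
F stand [-1.15  0.63 -0.55] M [-0.005  0.017  0.009] gap 0.496
[ 450.05415783 -190.45191661   63.77752205]
```

View pics/w15.png

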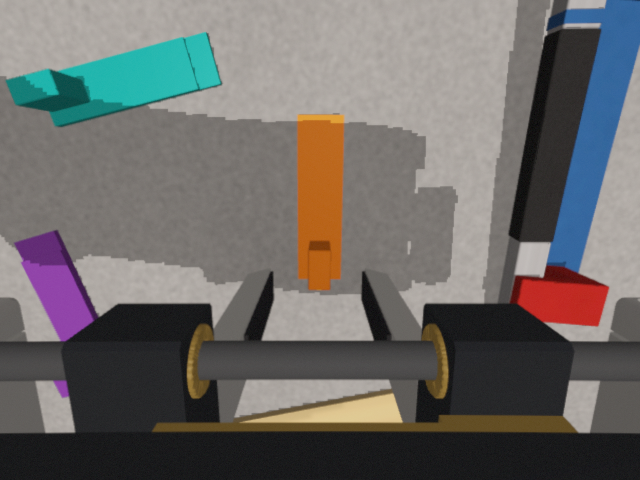

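```bash
python3 - <<'E'
from h import *
c,s=load("w15"); R=Ro.from_rotvec(s["orientation"]).as_matrix()
for uv,z in (((321,115.5),5),((320,277),6),((319,290),34),((319,250),34)): print(((toplane(c,[uv],z,s)-s["position"])@R).round(1), toplane(c,[uv],z,s).round(1))
E
```

```text
[[92.4  2.6 58.9]] [[454.6 -98.    5. ]]
[[-15.8   2.1  57.7]] [[ 451.2 -206.2    6. ]]
[[-14.8   1.3  29.7]] [[ 450.7 -205.2   34. ]]
[[11.2  1.3 29.8]] [[ 451.4 -179.3   34. ]]
```

Emit:
arm_command(
  commands=[
    [[-0.01, 0.01, 0.2], [0, 0, 0]],
    [[-0.018, 0.017, 0.4], [0, 0, 0]],
    [[-0.018, 0.017, 0.51], [0, 0, 0]],
    [[-0.018, 0.017, 0.51], [0, 0, 0]],
  ],
)

```text
t: 13.65
position: [452.5, -192.6, 15.1]
orientation: [-2.246, -2.186, 0.008]
ft_force: [-0.8, 0.7, -0.5]
finger_gap: 0.498
```

Emit:
arm_command(
  commands=[
    [[0, 0, 0], [0, 0, 0]],
    [[0, 0, 0], [0, 0, 0]],
    [[0, 0, 0], [0, 0, 0]],
    [[0, 0, 0], [0, 0, 0]],
    [[0, 0, 0], [0, 0, 0]],
    [[0, 0, 0], [0, 0, 0]],
  ],
  hand=1,
  squeeze=25,
)

```text
t: 14.15
position: [452.7, -192.8, 15.6]
orientation: [-2.247, -2.186, 0.008]
ft_force: [-2.3, 0.7, 8.8]
finger_gap: 0.148
```

Emit:
arm_command(
  commands=[
    [[0, 0, -0.2], [0, 0, 0]],
    [[0, 0, -0.5], [0, 0, 0]],
    [[0, 0, -0.8], [0, 0, 0]],
    [[0, 0, -0.8], [0, 0, 0]],
  ],
)

```text
t: 14.48
position: [455.9, -193.6, 100.4]
orientation: [-2.251, -2.19, 0.004]
ft_force: [1.0, -0.7, -0.0]
finger_gap: 0.149
```

```bash
python3 - <<'E'
from h import *
s=fk(); c,s=snap("w16"); print(s["position"])
E
```

```text
t 14.48 TCP stand [-101.2 -230.8  100.4] toe stand [-117.7  -26.7   97.4] pitch 0.0011 yaw 0.0809 roll -0.0024
F stand [ 1.05 -0.59 -0.04] M [-0.07  -0.213 -0.033] gap 0.149
[ 455.86039382 -193.59142303  100.37994071]
```

View pics/w16.png

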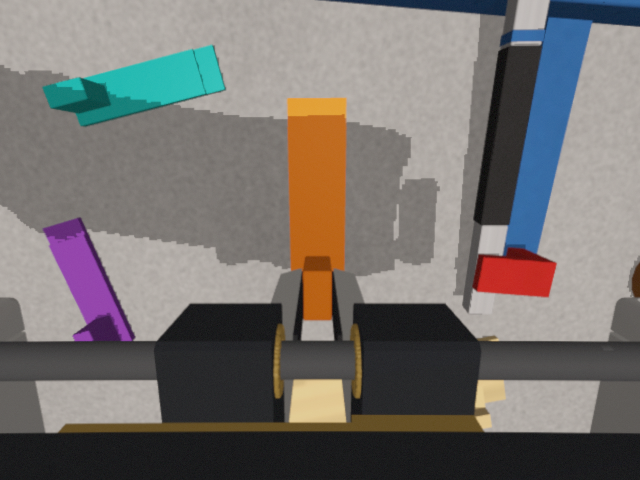

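```bash
python3 - <<'E'
from h import *
c,s=load("w16"); T=c["T_tool_cam"]; im=c["img"]
def ray(u,v,z):
    n=cv2.undistortPoints(np.array([[[u,v]]],float),K(c),c["dist_coeffs"]).ravel(); d=T[:3,:3]@[n[0],n[1],1];o=T[:3,3]; return (o+d*(z-o[2])/d[2]).round(1)
hsv=cv2.cvtColor(im,cv2.COLOR_RGB2HSV); m=cv2.inRange(hsv,np.array([5,150,60]),np.array([18,255,255]))
for v in (98,99,105,120,160,200,240,260):
    u=np.where(m[v,270:370])[0]+270; print(v,(u.min(),u.max()) if len(u) else None)
for z in (9,11,13,15): print(z,ray(288,97.5,z),ray(346.5,97.5,z),ray(290.5,240,z),ray(345,240,z),ray(290.5,114.5,z))
for z in (-16,-18,-20): print(z,ray(304,320,z),ray(331,320,z),ray(318,257,z))
E
```

```text
98 (np.int64(289), np.int64(345))
99 (np.int64(288), np.int64(345))
105 (np.int64(288), np.int64(345))
120 (np.int64(288), np.int64(345))
160 (np.int64(288), np.int64(345))
200 (np.int64(289), np.int64(344))
240 (np.int64(290), np.int64(344))
260 (np.int64(291), np.int64(343))
9 [ 95.3 -14.4   9. ] [95.3 14.8  9. ] [ 22.2 -14.5   9. ] [22.2 15.4  9. ] [ 87.3 -13.3   9. ]
11 [ 95.6 -14.6  11. ] [95.6 15.  11. ] [ 21.8 -14.6  11. ] [21.8 15.6 11. ] [ 87.5 -13.4  11. ]
13 [ 95.9 -14.7  13. ] [95.9 15.1 13. ] [ 21.3 -14.8  13. ] [21.3 15.8 13. ] [ 87.7 -13.6  13. ]
15 [ 96.3 -14.9  15. ] [96.2 15.3 15. ] [ 20.8 -14.9  15. ] [20.8 15.9 15. ] [ 88.  -13.7  15. ]
-16 [-13.3  -6.4 -16. ] [-13.3   7.1 -16. ] [ 19.5   0.6 -16. ]
-18 [-12.3  -6.3 -18. ] [-12.3   7.  -18. ] [ 20.1   0.6 -18. ]
-20 [-11.3  -6.3 -20. ] [-11.3   7.  -20. ] [ 20.7   0.6 -20. ]
```

```bash
cat >> h.py <<'E'
STIP=np.array([95.7,0.2,16.0])
def shimpose(x,y,z,yaw=0,p=0):
    R=barR(yaw,p); return stand([x,y,z])-R@STIP,R
def fs():
    s=fk(); R=Ro.from_rotvec(s["orientation"]).as_matrix(); print("shimtip",tstand(s["position"]+R@STIP).round(1)); return s
E
python3 - <<'E'
from h import *
fs(); print(rel(*shimpose(-78,20,50)))
E
```

```text
t 14.53 TCP stand [-102.1 -230.8   98.2] toe stand [-118.6  -26.8   95.2] pitch 0.0008 yaw 0.0806 roll -0.0038
F stand [ 0.01 -0.32 -1.6 ] M [-0.029 -0.075  0.024] gap 0.15
shimtip [-109.7 -135.4   82.1]
([1.5273, 0.3642, 0.3194], [-0.0024, 0.0006, 0.0513])
```

Emit:
arm_command(
  commands=[
    [[0.25, 0.06, 0], [0, 0, 0.01]],
    [[0.55, 0.13, 0], [0, 0, 0.03]],
    [[0.9, 0.25, 0], [0, 0, 0.051]],
    [[0.9, 0.3, 0.1], [-0.002, 0, 0.051]],
    [[0.9, 0.36, 0.1], [-0.002, 0, 0.051]],
    [[0.9, 0.36, 0.1], [-0.002, 0, 0.051]],
  ],
)

```text
t: 15.03
position: [493.6, -104.7, 87.1]
orientation: [-2.336, -2.099, 0.003]
ft_force: [0.0, 0.0, -1.1]
finger_gap: 0.144
```

```bash
python3 - <<'E'
from h import *
fs(); print(rel(*shimpose(-78,20,50))); snap("w17")
E
```

```text
t 15.03 TCP stand [ -73.3 -138.3   87.1] toe stand [-73.6  66.4  84.2] pitch 0.0007 yaw 0.0015 roll -0.002
F stand [ 0.01  0.02 -1.06] M [-0.023 -0.044  0.003] gap 0.144
shimtip [-73.3 -42.6  71. ]
([0.6261, -0.0478, 0.2107], [-0.0013, 0.0005, 0.0009])
```

View pics/w17.png

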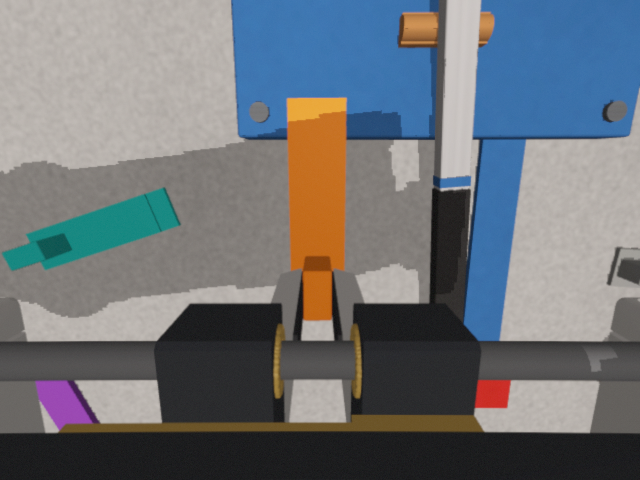

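```bash
python3 - <<'E'
from h import *
c,s=load("w17")
print(tstand(toplane(c,[(238.5,138),(631,137)],30,s)).round(1).tolist(), tstand(toplane(c,[(400,30),(493,28)],42,s)).round(1).tolist())
print(tstand(toplane(c,[(259,112),(615,111)],32,s)).round(1).tolist())
E
```

```text
[[-124.0, -59.9, 30.0], [126.0, -59.6, 30.0]] [[-26.2, -1.5, 42.0], [26.4, -0.7, 42.0]]
[[-109.9, -44.3, 32.0], [111.4, -44.2, 32.0]]
```

Emit:
arm_command(
  commands=[
    [[0.2, -0.02, 0.05], [0, 0, 0]],
    [[0.45, -0.045, 0.15], [-0.001, 0, 0.001]],
    [[0.63, -0.045, 0.21], [-0.001, 0, 0.001]],
    [[0.63, -0.045, 0.21], [-0.001, 0, 0.001]],
  ],
)

```text
t: 15.42
position: [494.8, -39.8, 65.5]
orientation: [-2.336, -2.098, 0.002]
ft_force: [-0.1, -0.4, -1.1]
finger_gap: 0.151
```

```bash
python3 - <<'E'
from h import *
fs(); print(rel(*shimpose(-77.5,32,36))); c,s=snap("w18"); print(tstand(toplane(c,[(0,0)],30,s)))
E
```

```text
t 15.42 TCP stand [-79.1 -73.7  65.5] toe stand [-79.3 131.   62.7] pitch -0.0 yaw 0.0009 roll -0.0018
F stand [-0.09 -0.42 -1.11] M [ 0.026 -0.014 -0.002] gap 0.151
shimtip [-79.   22.   49.5]
([0.1002, 0.0146, 0.135], [-0.0011, -0.0, 0.0006])
[[-248.10874569   73.3532124    30.        ]]
```

View pics/w18.png

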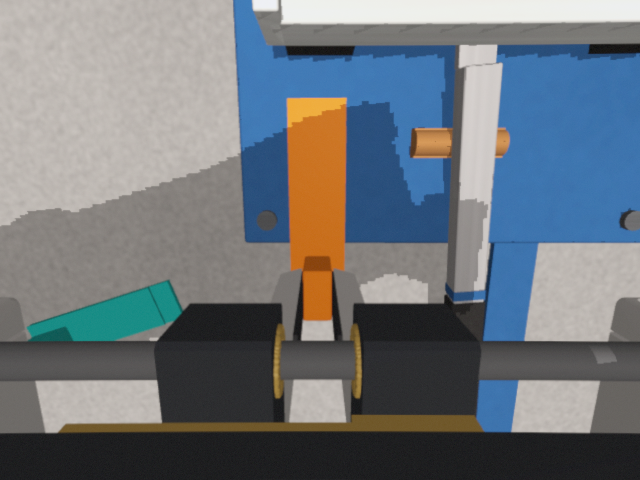

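Emit:
arm_command(
  commands=[
    [[0.05, 0.01, 0.05], [0, 0, 0]],
    [[0.1, 0.015, 0.1], [0, 0, 0]],
    [[0.1, 0.015, 0.14], [-0.001, 0, 0]],
    [[0.1, 0.015, 0.15], [-0.001, 0, 0]],
    [[0.1, 0.015, 0.15], [-0.001, 0, 0]],
  ],
)

```text
t: 15.88
position: [497.0, -32.3, 50.4]
orientation: [-2.339, -2.098, 0.002]
ft_force: [-0.3, 0.6, -1.5]
finger_gap: 0.148
```

Emit:
arm_command(
  commands=[
    [[0, 0, 0.01], [0, 0, 0]],
    [[0, 0, 0.02], [0, 0, 0]],
    [[0, 0, 0.02], [0, 0, 0]],
  ],
)

```text
t: 16.13
position: [497.0, -32.5, 48.4]
orientation: [-2.339, -2.097, 0.002]
ft_force: [0.1, 0.0, -0.9]
finger_gap: 0.148
```

```bash
python3 - <<'E'
from h import *
fs()
E
```

```text
t 16.13 TCP stand [-77.7 -66.2  48.4] toe stand [-77.6 138.5  45.4] pitch 0.001 yaw -0.0007 roll -0.0009
F stand [ 0.07  0.05 -0.94] M [-0.074 -0.126  0.015] gap 0.148
shimtip [-77.5  29.5  32.3]
```

Emit:
arm_command(
  commands=[
    [[0, 0, 0.01], [0, 0, 0]],
    [[0, 0, 0.015], [0, 0, 0]],
    [[0, 0, 0.015], [0, 0, 0]],
  ],
)

```text
t: 16.38
position: [497.0, -32.6, 46.8]
orientation: [-2.339, -2.097, 0.002]
ft_force: [-0.5, -0.8, -1.1]
finger_gap: 0.146
```

Emit:
arm_command(
  commands=[
    [[0, 0, 0.005], [0, 0, 0]],
    [[0, 0, 0.01], [0, 0, 0]],
    [[0, 0, 0.01], [0, 0, 0]],
  ],
)

```text
t: 16.63
position: [497.0, -32.6, 45.8]
orientation: [2.339, 2.097, -0.002]
ft_force: [0.1, 0.5, 0.3]
finger_gap: 0.146
```

Emit:
arm_command(
  commands=[
    [[0.04, 0, -0.003], [0, 0, 0]],
    [[0.08, 0, -0.003], [0, 0, 0]],
    [[0.12, 0, -0.003], [0, 0, 0]],
    [[0.16, 0, -0.003], [0, 0, 0]],
    [[0.2, 0, -0.003], [0, 0, 0]],
    [[0.2, 0, -0.003], [0, 0, 0]],
  ],
)

```text
t: 17.13
position: [499.3, -11.6, 46.1]
orientation: [-2.338, -2.098, 0.001]
ft_force: [-0.1, -0.2, -0.9]
finger_gap: 0.146
```

```bash
python3 - <<'E'
from h import *
fs(); c,s=snap("s19","scene");cv2.imwrite("pics/s19c.png",cv2.resize(c["img"][200:340,280:460,::-1],None,fx=4,fy=4,interpolation=cv2.INTER_CUBIC)); snap("w19")
E
```

```text
t 17.13 TCP stand [-77.6 -45.1  46.1] toe stand [-77.7 159.6  43.2] pitch 0.0006 yaw 0.0004 roll -0.0007
F stand [-0.11 -0.21 -0.93] M [ 0.003 -0.094 -0.062] gap 0.146
shimtip [-77.5  50.6  30.1]
```

View pics/w19.png

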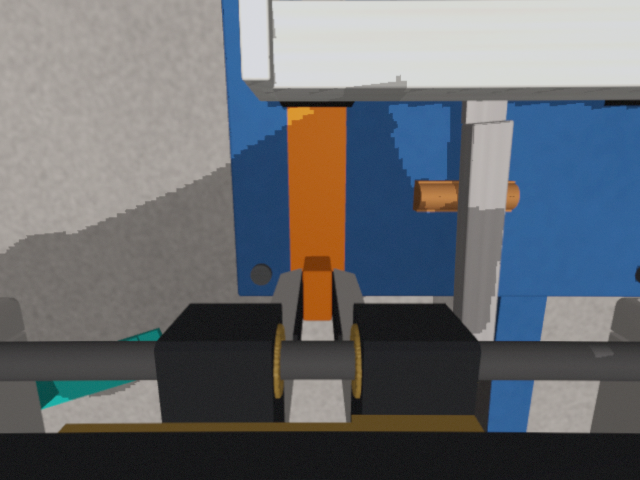

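View pics/s19c.png

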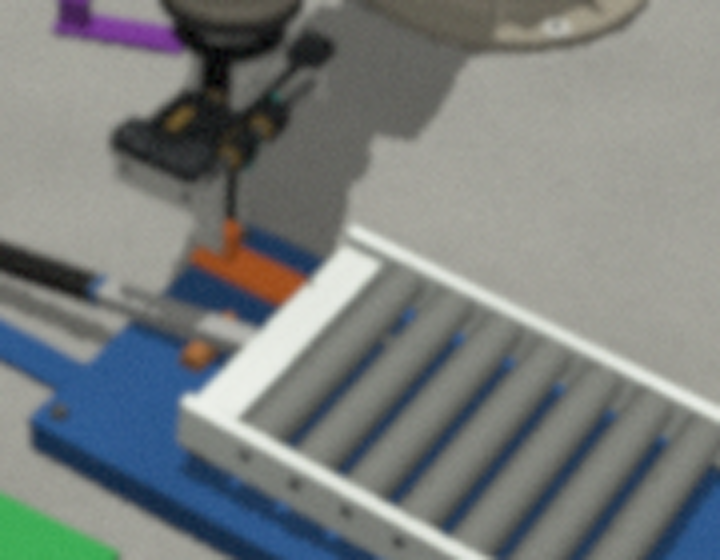

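Emit:
arm_command(
  commands=[
    [[0.03, 0, 0], [0, 0, 0]],
    [[0.06, 0, 0], [0, 0, 0]],
    [[0.09, 0, 0], [0, 0, 0]],
    [[0.12, 0, 0], [0, 0, 0]],
    [[0.12, 0, 0], [0, 0, 0]],
  ],
)

```text
t: 17.65
position: [500.6, 0.2, 46.1]
orientation: [-2.338, -2.099, 0.002]
ft_force: [-0.3, 0.3, -1.5]
finger_gap: 0.148
```

Emit:
arm_command(
  commands=[
    [[0.015, 0, 0], [0, 0, 0]],
    [[0.03, 0, 0], [0, 0, 0]],
    [[0.04, 0, 0], [0, 0, 0]],
    [[0.04, 0, 0], [0, 0, 0]],
  ],
)

```text
t: 17.98
position: [501.0, 4.4, 46.1]
orientation: [-2.337, -2.099, 0.002]
ft_force: [-0.1, 0.1, -2.0]
finger_gap: 0.146
```

```bash
python3 - <<'E'
from h import *
fs()
E
```

```text
t 17.98 TCP stand [-77.7 -29.1  46.1] toe stand [-77.8 175.6  43.1] pitch 0.0007 yaw 0.0007 roll -0.0008
F stand [-0.14  0.1  -2.  ] M [-0.014 -0.068 -0.018] gap 0.146
shimtip [-77.6  66.6  30. ]
```

Emit:
arm_command(
  commands=[
    [[0.01, 0, 0], [0, 0, 0]],
    [[0.02, 0, 0], [0, 0, 0]],
    [[0.02, 0, 0], [0, 0, 0]],
  ],
)

```text
t: 18.23
position: [501.3, 6.6, 46.1]
orientation: [-2.337, -2.099, 0.001]
ft_force: [-1.6, -0.9, -1.4]
finger_gap: 0.144
```

Emit:
arm_command(
  commands=[
    [[0.01, 0, 0], [0, 0, 0]],
    [[0.015, 0, 0], [0, 0, 0]],
    [[0.015, 0, 0], [0, 0, 0]],
  ],
)

```text
t: 18.48
position: [501.5, 8.2, 46.1]
orientation: [-2.337, -2.099, 0.001]
ft_force: [-0.2, 0.3, -1.5]
finger_gap: 0.149
```

Emit:
arm_command(
  commands=[
    [[0.01, 0, 0], [0, 0, 0]],
    [[0.015, 0, 0], [0, 0, 0]],
    [[0.015, 0, 0], [0, 0, 0]],
  ],
)

```text
t: 18.73
position: [501.6, 9.8, 46.1]
orientation: [-2.337, -2.099, 0.001]
ft_force: [0.1, 0.3, -0.6]
finger_gap: 0.142
```

Tip now about 72 mm. Keep feeling forward.

Emit:
arm_command(
  commands=[
    [[0.01, 0, 0], [0, 0, 0]],
    [[0.02, 0, 0], [0, 0, 0]],
    [[0.02, 0, 0], [0, 0, 0]],
  ],
)

```text
t: 18.98
position: [501.8, 11.5, 46.1]
orientation: [2.337, 2.099, -0.002]
ft_force: [0.4, -4.2, 0.3]
finger_gap: 0.143
```

Emit:
arm_command(
  commands=[
    [[0.01, 0, 0], [0, 0, 0]],
    [[0.02, 0, 0], [0, 0, 0]],
    [[0.02, 0, 0], [0, 0, 0]],
  ],
)

```text
t: 19.23
position: [501.8, 12.7, 46.1]
orientation: [2.338, 2.098, -0.004]
ft_force: [-1.7, -8.2, 1.8]
finger_gap: 0.147
```

```bash
python3 - <<'E'
from h import *
fs(); snap("w20"); fs()
E
```

```text
t 19.23 TCP stand [-77.8 -20.7  46.1] toe stand [-77.9 184.   42.8] pitch 0.0021 yaw 0.0003 roll -0.0013
F stand [-0.77 -8.31  1.76] M [-1.929 -0.093 -0.028] gap 0.147
shimtip [-77.7  75.   29.9]
t 19.28 TCP stand [-77.8 -20.9  46.1] toe stand [-77.9 183.8  42.8] pitch 0.0022 yaw 0.0001 roll -0.0013
F stand [ 0.34 -7.38  1.59] M [-1.834 -0.023 -0.019] gap 0.151
shimtip [-77.7  74.8  29.8]
```

View pics/w20.png

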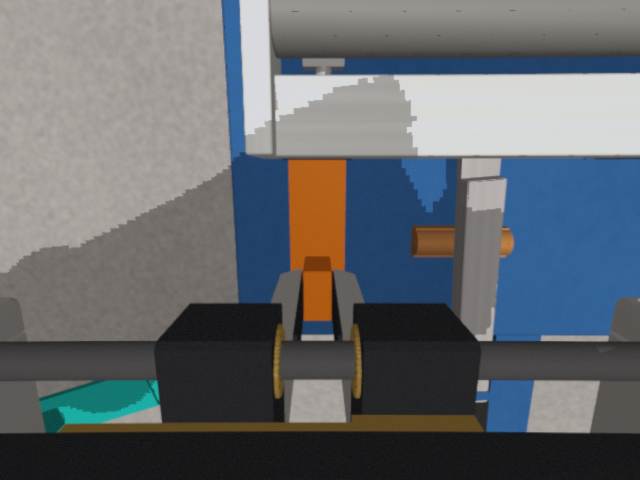

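Emit:
arm_command(
  commands=[
    [[0.003, 0, 0], [0, 0, 0]],
    [[0.003, 0, 0], [0, 0, 0]],
    [[0, 0, 0.002], [0, -0.001, 0]],
    [[-0.01, 0, 0.003], [0, -0.001, 0]],
  ],
)

```text
t: 19.62
position: [501.7, 11.4, 45.8]
orientation: [2.337, 2.097, -0.006]
ft_force: [-0.6, -2.1, 1.2]
finger_gap: 0.145
```

Emit:
arm_command(
  commands=[
    [[0, 0, 0], [0, 0, 0]],
    [[0, 0, 0], [0, 0, 0]],
    [[0, 0, 0], [0, 0, 0]],
    [[0, 0, 0], [0, 0, 0]],
    [[0, 0, 0], [0, 0, 0]],
  ],
  hand=0.35,
)

```text
t: 20.03
position: [501.8, 11.6, 45.8]
orientation: [2.337, 2.097, -0.006]
ft_force: [-0.3, 0.3, 0.6]
finger_gap: 0.323
```

Emit:
arm_command(
  commands=[
    [[0, 0, -0.1], [0, 0, 0]],
    [[0, 0, -0.4], [0, 0, 0]],
    [[0, 0, -0.7], [0, 0, 0]],
    [[0, 0, -0.9], [0, 0, 0]],
    [[0, 0, -0.9], [0, 0, 0]],
  ],
)

```text
t: 20.45
position: [504.1, 12.4, 140.4]
orientation: [2.334, 2.095, 0.001]
ft_force: [1.5, -0.6, -0.3]
finger_gap: 0.327
```

```bash
python3 - <<'E'
from h import *
fs(); snap("w21")
E
```

```text
t 20.45 TCP stand [-75.5 -20.8 140.4] toe stand [-75.6 183.9 137. ] pitch 0.0031 yaw 0.0003 roll 0.0048
F stand [ 1.52 -0.46 -0.33] M [ 0.035 -0.141  0.01 ] gap 0.327
shimtip [-75.3  74.9 124.1]
```

View pics/w21.png

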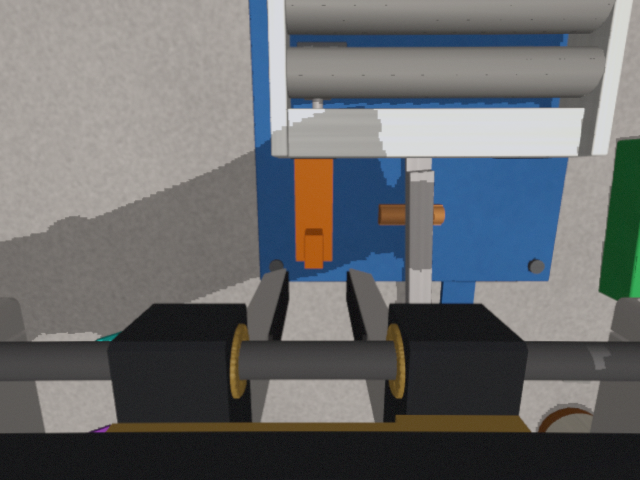

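```bash
python3 - <<'E'
from h import *
R=barR(.0995,-.0898); P=stand([14.6,-143.9,31.8]); print(rel(P-R[:,2]*90,R))
E
```

```text
([-1.307, 0.9165, 0.1774], [0.0047, 0.0595, -0.0632])
```

Emit:
arm_command(
  commands=[
    [[-0.3, 0.2, 0], [0, 0, 0]],
    [[-0.65, 0.45, 0], [0, 0.03, -0.03]],
    [[-1, 0.7, 0], [0.003, 0.059, -0.063]],
    [[-1, 0.9, 0.05], [0.005, 0.059, -0.063]],
    [[-1, 0.92, 0.1], [0.005, 0.059, -0.063]],
  ],
  hand=0.1,
)

```text
t: 20.92
position: [586.1, -102.1, 128.1]
orientation: [-2.192, -2.159, -0.098]
ft_force: [-0.6, 1.1, -0.6]
finger_gap: 0.448
```

```bash
python3 - <<'E'
from h import *
R=barR(.0995,-.0898); P=stand([14.6,-143.9,31.8]); print(rel(P-R[:,2]*60,R))
E
```

```text
([-0.2632, -0.0544, 0.343], [0.0002, 0.0002, -0.0041])
```

Emit:
arm_command(
  commands=[
    [[-0.2, -0.03, 0.1], [0, 0, 0]],
    [[-0.263, -0.054, 0.25], [0, 0, -0.004]],
    [[-0.263, -0.054, 0.34], [0, 0, -0.004]],
    [[-0.263, -0.054, 0.34], [0, 0, -0.004]],
  ],
)

```text
t: 21.25
position: [578.6, -124.1, 89.6]
orientation: [-2.183, -2.164, -0.096]
ft_force: [-0.5, 0.9, -0.6]
finger_gap: 0.45
```

```bash
python3 - <<'E'
from h import *
fk(); R=barR(.0995,-.0898); P=stand([14.6,-143.9,31.8]); print(rel(P,R)); snap("w22")
c,s=load("w22"); R=Ro.from_rotvec(s["orientation"]).as_matrix()
E
```

```text
t 21.25 TCP stand [  13.4 -148.4   89.6] toe stand [ -6.9  54.7 105.3] pitch -0.0907 yaw 0.0993 roll -0.0033
F stand [-0.64  0.84 -0.61] M [-0.096 -0.099  0.05 ] gap 0.45
([-0.0088, 0.0188, 0.5794], [-0.0021, -0.0006, -0.0001])
```

View pics/w22.png

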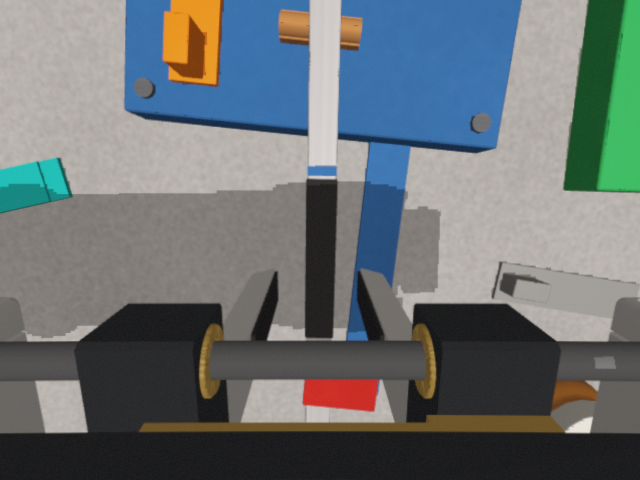

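Bar unmoved, grip between the fingers (cols 306-336). Descend and grasp.

Emit:
arm_command(
  commands=[
    [[-0.005, 0.01, 0.25], [0, 0, 0]],
    [[-0.009, 0.019, 0.45], [-0.002, 0, 0]],
    [[-0.009, 0.019, 0.58], [-0.002, 0, 0]],
    [[-0.009, 0.019, 0.58], [-0.002, 0, 0]],
  ],
)

```text
t: 21.63
position: [580.2, -117.8, 31.4]
orientation: [-2.181, -2.167, -0.098]
ft_force: [-0.5, 0.4, -1.0]
finger_gap: 0.45
```

```bash
python3 - <<'E'
from h import *
fk(); R=barR(.0995,-.0898); P=stand([14.6,-143.9,31.8]); print(rel(P,R))
E
```

```text
t 21.63 TCP stand [  14.2 -142.    31.4] toe stand [-6.5 61.1 47.4] pitch -0.0916 yaw 0.1016 roll -0.0015
F stand [-0.57  0.37 -0.96] M [-0.096  0.04   0.041] gap 0.45
([-0.0193, 0.0017, -0.0057], [-0.0011, -0.0012, 0.0013])
```

Emit:
arm_command(
  commands=[
    [[-0.019, 0.002, -0.005], [-0.001, -0.001, 0.001]],
    [[-0.019, 0.002, -0.005], [-0.001, -0.001, 0.001]],
    [[-0.019, 0.002, -0.005], [-0.001, -0.001, 0.001]],
    [[-0.019, 0.002, -0.005], [-0.001, -0.001, 0.001]],
    [[-0.019, 0.002, -0.005], [-0.001, -0.001, 0.001]],
    [[-0.019, 0.002, -0.005], [-0.001, -0.001, 0.001]],
  ],
  hand=1,
  squeeze=55,
)

```text
t: 22.13
position: [581.0, -119.9, 32.5]
orientation: [-2.186, -2.167, -0.099]
ft_force: [0.8, -0.5, 4.4]
finger_gap: 0.208
```

Emit:
arm_command(
  commands=[
    [[0, 0, 0], [0, 0, 0]],
    [[0, 0, 0], [0, 0, 0]],
  ],
)

```text
t: 22.3
position: [581.1, -119.9, 32.8]
orientation: [-2.186, -2.167, -0.1]
ft_force: [-0.1, 0.4, 4.1]
finger_gap: 0.21
```

```bash
python3 - <<'E'
from h import *
s=fk()
for p in (-.1,-.11,-.12,-.13): print(p,rel(*lever(p,0.0995),s))
E
```

```text
t 22.3 TCP stand [  15.3 -144.    32.8] toe stand [-5.  59.1 48.3] pitch -0.0897 yaw 0.0996 roll 0.0015
F stand [-0.17  0.37  4.12] M [ 0.084  0.095 -0.048] gap 0.21
-0.1 ([0.0041, -0.0064, 0.0146], [0.001, 0.0066, 0.0001])
-0.11 ([0.0035, -0.0064, 0.029], [0.001, 0.0129, 0.0001])
-0.12 ([0.003, -0.0064, 0.0434], [0.001, 0.0193, 0.0001])
-0.13 ([0.0026, -0.0065, 0.0579], [0.001, 0.0257, 0.0001])
```

Emit:
arm_command(
  commands=[
    [[0, 0, 0.012], [0, 0.006, 0]],
    [[0, 0, 0.026], [0, 0.012, 0]],
    [[0, 0, 0.04], [0, 0.018, 0]],
    [[0, 0, 0.05], [0, 0.022, 0]],
    [[0, 0, 0.05], [0, 0.022, 0]],
  ],
)

```text
t: 22.72
position: [581.2, -119.4, 27.7]
orientation: [-2.167, -2.148, -0.138]
ft_force: [-0.0, 0.9, 5.3]
finger_gap: 0.207
```

```bash
python3 - <<'E'
from h import *
s=fk(); 
for y in np.arange(.08,-.045,-.02): print(round(y,3),rel(*lever(-.123,y),s))
E
```

```text
t 22.72 TCP stand [  15.4 -143.4   27.7] toe stand [-4.7 59.  50.6] pitch -0.1258 yaw 0.0993 roll 0.0017
F stand [-0.1   0.94  5.33] M [ 0.314  0.075 -0.068] gap 0.207
0.08 ([0.002, -0.0361, -0.0032], [-0.0004, -0.0018, 0.0122])
0.06 ([0.0029, -0.0649, -0.0031], [-0.002, -0.0018, 0.0248])
0.04 ([0.0043, -0.0937, -0.003], [-0.0036, -0.0018, 0.0374])
0.02 ([0.0063, -0.1224, -0.0028], [-0.0052, -0.0018, 0.0501])
-0.0 ([0.0088, -0.1511, -0.0025], [-0.0067, -0.0018, 0.0627])
-0.02 ([0.0119, -0.1798, -0.0022], [-0.0083, -0.0018, 0.0753])
-0.04 ([0.0156, -0.2084, -0.0017], [-0.0099, -0.0018, 0.088])
```

Emit:
arm_command(
  commands=[
    [[0, -0.03, 0], [0, 0, 0.012]],
    [[0, -0.06, 0], [-0.002, 0, 0.025]],
    [[0.001, -0.09, 0], [-0.003, 0, 0.037]],
    [[0.002, -0.12, 0], [-0.005, 0, 0.05]],
    [[0.004, -0.147, 0], [-0.006, 0, 0.063]],
    [[0.006, -0.175, 0], [-0.008, 0, 0.075]],
    [[0.01, -0.205, 0], [-0.01, 0, 0.088]],
    [[0.01, -0.205, 0], [-0.01, 0, 0.088]],
  ],
)

```text
t: 23.38
position: [559.7, -118.0, 27.8]
orientation: [-2.316, -1.993, -0.145]
ft_force: [-0.9, 0.6, 4.9]
finger_gap: 0.206
```

```bash
python3 - <<'E'
from h import *
s=fk(); R=Ro.from_rotvec(s["orientation"]).as_matrix()
for x in (-78,-91,-125): print(x, tstand(s["position"]+R@np.array([x-.3,0,-11.2])).round(1))
c,s=snap("s23","scene"); cv2.imwrite("pics/s23c.png",cv2.resize(c["img"][200:320,230:390,::-1],None,fx=4.5,fy=4.5,interpolation=cv2.INTER_CUBIC))
for p in np.arange(-.11,0.06,.02): print(round(p,2),rel(*lever(p,-.04,s=60),s))
E
```

```text
t 23.38 TCP stand [  -6.2 -144.4   27.8] toe stand [ 2.3 58.9 50.7] pitch -0.1259 yaw -0.0418 roll -0.0009
F stand [-0.94  0.51  4.85] M [0.313 0.181 0.309] gap 0.206
-78 [  -9.5 -223.4   29.1]
-91 [ -10.  -236.3   27.4]
-125 [ -11.4 -270.    23.2]
-0.11 ([0.0002, 0.0067, -0.0211], [-0.0005, -0.0101, -0.0011])
-0.09 ([0.0027, 0.0067, -0.05], [-0.0005, -0.0228, -0.0011])
-0.07 ([0.0058, 0.0067, -0.0788], [-0.0005, -0.0356, -0.0011])
-0.05 ([0.0094, 0.0067, -0.1076], [-0.0005, -0.0483, -0.0011])
-0.03 ([0.0136, 0.0066, -0.1362], [-0.0005, -0.061, -0.0011])
-0.01 ([0.0185, 0.0066, -0.1648], [-0.0005, -0.0738, -0.0011])
0.01 ([0.0238, 0.0066, -0.1933], [-0.0005, -0.0865, -0.0011])
0.03 ([0.0298, 0.0065, -0.2217], [-0.0005, -0.0992, -0.0011])
0.05 ([0.0363, 0.0065, -0.2499], [-0.0005, -0.112, -0.0011])
```

View pics/s23c.png

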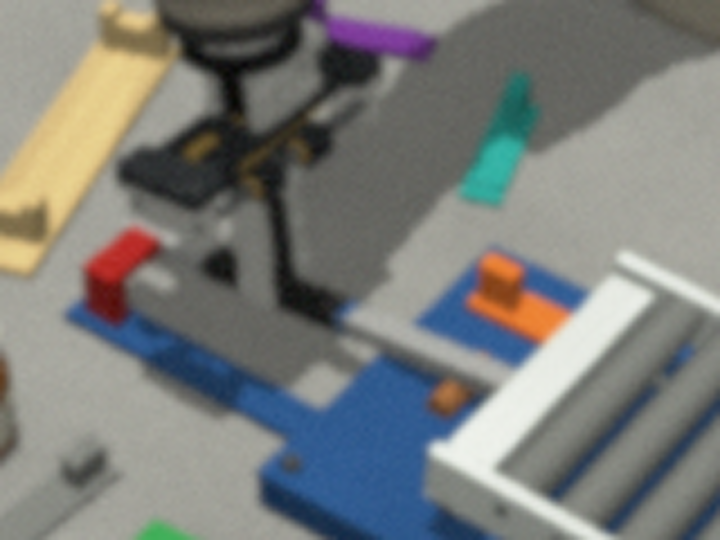

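Emit:
arm_command(
  commands=[
    [[0, 0.003, -0.02], [0, -0.01, 0]],
    [[0.002, 0.003, -0.035], [0, -0.0165, 0]],
    [[0.002, 0.003, -0.05], [0, -0.023, 0]],
    [[0.004, 0.003, -0.065], [0, -0.029, 0]],
    [[0.005, 0.003, -0.079], [0, -0.0355, 0]],
    [[0.007, 0.003, -0.093], [0, -0.042, 0]],
    [[0.009, 0.003, -0.108], [0, -0.048, 0]],
    [[0.009, 0.003, -0.108], [0, -0.048, 0]],
  ],
)

```text
t: 24.1
position: [559.8, -119.0, 38.9]
orientation: [-2.355, -2.029, -0.056]
ft_force: [-3.4, -4.7, 4.3]
finger_gap: 0.208
```

```bash
python3 - <<'E'
from h import *
s=fk();
for p in np.arange(-.03,0.16,.02): print(round(p,2),rel(*lever(p,-.04,s=59.5,clear=0),s))
E
```

```text
t 24.1 TCP stand [  -6.  -145.4   38.9] toe stand [ 2.3 59.  45.9] pitch -0.0483 yaw -0.0406 roll -0.0013
F stand [-2.88 -5.02  4.26] M [-1.369  0.683  0.293] gap 0.208
-0.03 ([0.0031, 0.0043, -0.0358], [-0.0008, -0.0116, -0.0004])
-0.01 ([0.0058, 0.0043, -0.0647], [-0.0008, -0.0244, -0.0004])
0.01 ([0.0092, 0.0042, -0.0936], [-0.0008, -0.0371, -0.0004])
0.03 ([0.0131, 0.0042, -0.1225], [-0.0008, -0.0498, -0.0004])
0.05 ([0.0176, 0.0042, -0.1512], [-0.0009, -0.0626, -0.0004])
0.07 ([0.0227, 0.0041, -0.1799], [-0.0009, -0.0753, -0.0004])
0.09 ([0.0284, 0.0041, -0.2084], [-0.0009, -0.088, -0.0003])
0.11 ([0.0346, 0.004, -0.2369], [-0.0009, -0.1008, -0.0003])
0.13 ([0.0414, 0.004, -0.2652], [-0.0009, -0.1135, -0.0003])
0.15 ([0.0488, 0.004, -0.2933], [-0.0009, -0.1262, -0.0003])
```

Emit:
arm_command(
  commands=[
    [[-0.004, 0.002, -0.025], [0, -0.009, 0]],
    [[-0.004, 0.003, -0.045], [0, -0.018, 0]],
    [[-0.003, 0.003, -0.065], [0, -0.027, 0]],
    [[-0.001, 0.003, -0.085], [0, -0.036, 0]],
    [[0.002, 0.003, -0.105], [0, -0.045, 0]],
    [[0.006, 0.003, -0.13], [0, -0.054, 0]],
    [[0.01, 0.003, -0.151], [0, -0.063, 0]],
    [[0.01, 0.003, -0.151], [0, -0.063, 0]],
  ],
)

```text
t: 24.77
position: [560.6, -117.9, 54.4]
orientation: [2.353, 2.03, -0.061]
ft_force: [-0.3, -0.7, -3.7]
finger_gap: 0.206
```

```bash
python3 - <<'E'
from h import *
s=fk();
for p in np.arange(.05,0.16,.02): print(round(p,2),rel(*lever(p,-.04,s=57,clear=.5),s))
E
```

```text
t 24.77 TCP stand [  -5.2 -144.2   54.4] toe stand [ 2.8 59.9 41. ] pitch 0.0517 yaw -0.0393 roll -0.0006
F stand [-0.27 -0.77 -3.73] M [ 0.066 -0.118 -0.024] gap 0.206
0.05 ([-0.0267, -0.0025, -0.0015], [-0.0003, 0.0011, 0.0005])
0.07 ([-0.0244, -0.0025, -0.031], [-0.0003, -0.0117, 0.0005])
0.09 ([-0.0215, -0.0025, -0.0604], [-0.0003, -0.0244, 0.0005])
0.11 ([-0.018, -0.0025, -0.0898], [-0.0003, -0.0371, 0.0005])
0.13 ([-0.014, -0.0025, -0.1192], [-0.0003, -0.0499, 0.0005])
0.15 ([-0.0093, -0.0026, -0.1484], [-0.0003, -0.0626, 0.0005])
```

Emit:
arm_command(
  commands=[
    [[-0.03, 0, -0.003], [0, 0, 0]],
    [[-0.1, 0, -0.005], [0, 0, 0]],
    [[-0.25, 0, -0.01], [0, 0, 0]],
    [[-0.45, 0, -0.02], [0, 0, 0]],
    [[-0.7, 0, -0.03], [0, 0, 0]],
    [[-0.8, 0, -0.05], [0, 0, 0]],
    [[-0.8, 0, -0.1], [0, 0, 0]],
    [[-0.8, 0, -0.2], [0, 0, 0]],
  ],
)

```text
t: 25.43
position: [548.0, -196.8, 78.0]
orientation: [2.357, 2.028, -0.063]
ft_force: [-0.4, 0.7, -3.8]
finger_gap: 0.208
```

```bash
python3 - <<'E'
from h import *
s=fk(); snap("s25","scene"); print(s["position"],s["joint_pos"].round(2))
c,s=snap("t25","top")
E
```

```text
t 25.43 TCP stand [  -9.3 -224.    78. ] toe stand [ -0.9 -19.9  64.7] pitch 0.0513 yaw -0.0413 roll -0.0024
F stand [-0.46  0.65 -3.77] M [ 0.02  -0.075  0.048] gap 0.208
[ 547.95995726 -196.80782725   77.97644794] [ 0.45  0.44 -0.31  1.92  0.25  0.82 -0.15]
```

View pics/s25.png

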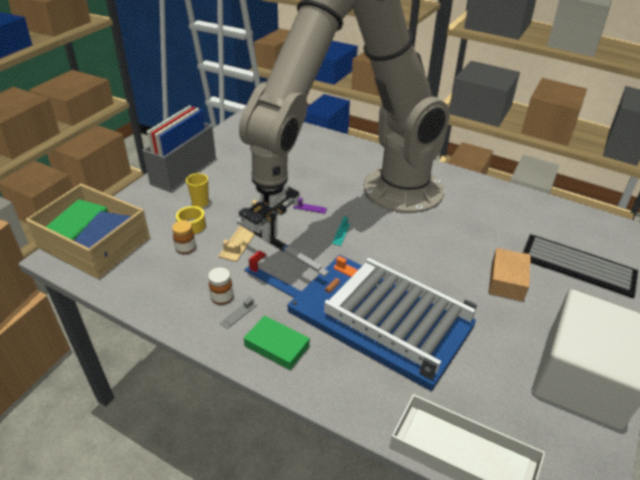

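View pics/t25.png

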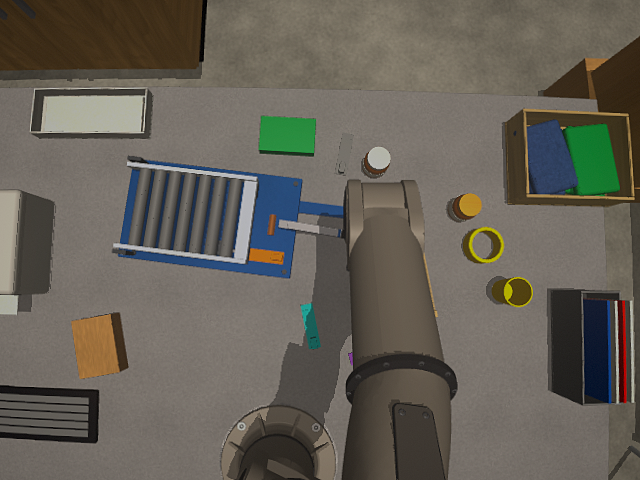

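```bash
python3 - <<'E'
from h import *
c=dict(np.load("t25.npz")); print("teal",toplane(c,[(301,306),(312,304),(308,350),(320,348)],6)[:,:2].round(0).tolist())
print("purple",toplane(c,[(349,352),(350,364),(392,343),(394,354)],6)[:,:2].round(0).tolist())
print("rest",toplane(c,[(393,219),(412,317),(428,317),(440,317)],30)[:,:2].round(0).tolist())
print("plate",toplane(c,[(290,278),(114,256)],30)[:,:2].round(0).tolist())
E
```

```text
teal [[383.0, -50.0], [388.0, -77.0], [275.0, -69.0], [281.0, -98.0]]
purple [[272.0, -170.0], [243.0, -173.0], [295.0, -277.0], [268.0, -282.0]]
rest [[601.0, -274.0], [361.0, -321.0], [361.0, -361.0], [362.0, -391.0]]
plate [[452.0, -22.0], [497.0, 414.0]]
```

```bash
python3 - <<'E'
from h import *
fk(); print(rel([422,-160,110],barR(.108,0)))
E
```

```text
t 25.53 TCP stand [  -7.4 -222.4   80.1] toe stand [  0.6 -18.3  66.8] pitch 0.0514 yaw -0.039 roll 0.0015
F stand [-0.11  0.69 -3.55] M [-0.053 -0.053  0.002] gap 0.208
([0.147, -1.3182, -0.3086], [-0.0014, 0.0328, -0.0935])
```

Emit:
arm_command(
  commands=[
    [[0, 0, -0.3], [0, 0.01, 0]],
    [[0, -0.1, -0.4], [0, 0.032, -0.02]],
    [[0.03, -0.35, -0.4], [0, 0.032, -0.045]],
    [[0.07, -0.65, -0.35], [0, 0.032, -0.07]],
    [[0.11, -0.95, -0.31], [-0.001, 0.032, -0.093]],
    [[0.11, -0.95, -0.31], [-0.001, 0.032, -0.093]],
    [[0.11, -0.95, -0.31], [-0.001, 0.032, -0.093]],
  ],
)

```text
t: 26.12
position: [456.9, -168.2, 110.6]
orientation: [2.221, 2.221, -0.003]
ft_force: [0.4, -0.6, -3.2]
finger_gap: 0.207
```

```bash
python3 - <<'E'
from h import *
s=fk(); print(s["position"],rel([422,-160,40],barR(.108,0)),s["joint_pos"].round(2))
E
```

```text
t 26.12 TCP stand [-102.9 -205.4  110.6] toe stand [-125.1   -1.9  107.5] pitch 0.0016 yaw 0.1085 roll -0.0008
F stand [ 0.48 -0.56 -3.24] M [-0.094 -0.168  0.025] gap 0.207
[ 456.86830257 -168.19780266  110.64653975] ([0.0832, -0.3481, 0.7066], [-0.0005, 0.001, 0.0003]) [ 0.57  0.26 -0.4   2.09  0.14  0.81  0.08]
```

Emit:
arm_command(
  commands=[
    [[0.04, -0.2, 0], [0, 0, 0]],
    [[0.08, -0.35, 0.1], [0, 0.001, 0]],
    [[0.083, -0.35, 0.4], [0, 0.001, 0]],
    [[0.083, -0.35, 0.7], [0, 0.001, 0]],
    [[0.083, -0.35, 0.7], [0, 0.001, 0]],
  ],
)

```text
t: 26.53
position: [420.3, -158.8, 37.2]
orientation: [-2.216, -2.219, 0.003]
ft_force: [-2.3, 0.5, -4.3]
finger_gap: 0.208
```

```bash
python3 - <<'E'
from h import *
s=fk(); print(s["position"],rel([422,-160,6],barR(.108,0)),s["joint_pos"].round(2)); snap("w26"); snap("t26","top")
E
```

```text
t 26.53 TCP stand [-140.3 -200.    37.2] toe stand [-162.7    3.5   34.8] pitch -0.002 yaw 0.1095 roll -0.0051
F stand [-2.33  0.27 -4.31] M [-0.017  0.131 -0.026] gap 0.208
[ 420.33022933 -158.78358432   37.21917387] ([-0.0128, 0.0183, 0.3121], [-0.0032, -0.0013, 0.001]) [ 0.55  0.34 -0.38  2.22  0.21  0.63  0.02]
```

View pics/w26.png

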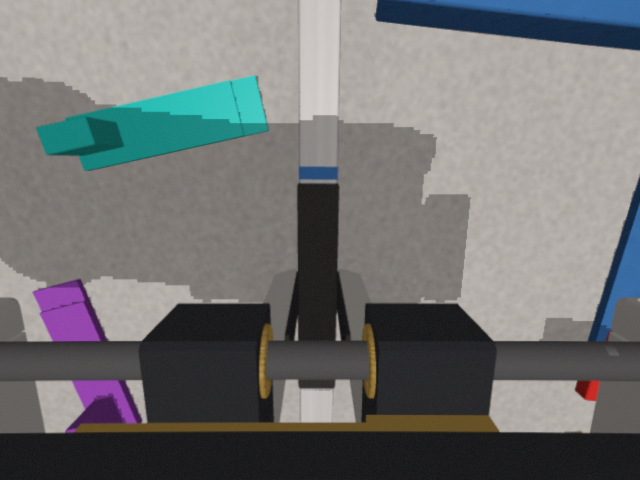

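Emit:
arm_command(
  commands=[
    [[0, 0.01, 0.1], [0, 0, 0]],
    [[-0.01, 0.015, 0.2], [-0.003, -0.001, 0]],
    [[-0.01, 0.018, 0.28], [-0.003, -0.001, 0]],
    [[-0.01, 0.018, 0.31], [-0.003, -0.001, 0]],
    [[-0.01, 0.018, 0.31], [-0.003, -0.001, 0]],
  ],
)

```text
t: 27.05
position: [424.1, -160.1, 9.6]
orientation: [2.218, 2.222, 0.002]
ft_force: [-0.2, 0.8, -3.1]
finger_gap: 0.205
```

Emit:
arm_command(
  commands=[
    [[0, 0, 0.01], [0, 0, 0]],
    [[0, 0, 0.015], [0, 0, 0]],
    [[0, 0, 0.015], [0, 0, 0]],
  ],
)

```text
t: 27.3
position: [424.4, -160.2, 8.4]
orientation: [2.218, 2.221, 0.002]
ft_force: [1.0, 1.2, -4.7]
finger_gap: 0.203
```

Emit:
arm_command(
  commands=[
    [[0, 0, 0.015], [0, 0, 0]],
    [[0, 0, 0.03], [0, 0, 0]],
    [[0, 0, 0.03], [0, 0, 0]],
  ],
)

```text
t: 27.55
position: [424.3, -160.3, 5.3]
orientation: [2.218, 2.221, 0.002]
ft_force: [0.4, 0.7, -3.5]
finger_gap: 0.206
```

Emit:
arm_command(
  commands=[
    [[0, 0, 0.01], [0, 0, 0]],
    [[0, 0, 0.015], [0, 0, 0]],
    [[0, 0, 0.015], [0, 0, 0]],
  ],
)

```text
t: 27.8
position: [424.3, -160.3, 3.6]
orientation: [2.218, 2.221, 0.002]
ft_force: [-0.3, -1.0, -3.0]
finger_gap: 0.206
```

Emit:
arm_command(
  commands=[
    [[0, 0, 0.005], [0, 0, 0]],
    [[0, 0, 0.01], [0, 0, 0]],
    [[0, 0, 0.01], [0, 0, 0]],
  ],
)

```text
t: 28.05
position: [424.4, -160.2, 3.2]
orientation: [2.218, 2.221, 0.002]
ft_force: [-4.8, 1.0, 13.9]
finger_gap: 0.207
```

```bash
python3 - <<'E'
from h import *
s=fk()
E
```

```text
t 28.05 TCP stand [-136.1 -201.     3.2] toe stand [-158.5    2.4    0.2] pitch 0.001 yaw 0.1097 roll 0.0024
F stand [-4.91  0.43 13.91] M [0.15  1.188 0.012] gap 0.207
```

Touched the bench. Ease off and release.

Emit:
arm_command(
  commands=[
    [[0, 0, -0.004], [0, 0, 0]],
    [[0, 0, -0.004], [0, 0, 0]],
  ],
)

```text
t: 28.22
position: [424.5, -160.3, 3.7]
orientation: [2.218, 2.221, 0.002]
ft_force: [-0.0, -0.3, -4.3]
finger_gap: 0.206
```

Emit:
arm_command(
  commands=[
    [[0, 0, 0], [0, 0, 0]],
    [[0, 0, 0], [0, 0, 0]],
    [[0, 0, 0], [0, 0, 0]],
    [[0, 0, 0], [0, 0, 0]],
    [[0, 0, 0], [0, 0, 0]],
  ],
  hand=0.2,
  squeeze=20,
)

```text
t: 28.63
position: [424.5, -160.3, 3.7]
orientation: [2.218, 2.221, 0.002]
ft_force: [0.1, -0.2, 0.5]
finger_gap: 0.401
```

Emit:
arm_command(
  commands=[
    [[0, 0, -0.1], [0, 0, 0]],
    [[0, 0, -0.3], [0, 0, 0]],
    [[0, 0, -0.6], [0, 0, 0]],
    [[0, 0, -0.95], [0, 0, 0]],
    [[0, 0, -0.95], [0, 0, 0]],
  ],
)

```text
t: 29.05
position: [427.0, -160.7, 104.5]
orientation: [2.213, 2.217, 0.007]
ft_force: [2.1, -0.4, 1.0]
finger_gap: 0.398
```

```bash
python3 - <<'E'
from h import *
s=fk(); snap("w30"); c,_=snap("s30","scene"); snap("t30","top")
cv2.imwrite("pics/s30c.png",cv2.resize(c["img"][200:400,240:500,::-1],None,fx=3,fy=3,interpolation=cv2.INTER_CUBIC))
E
```

```text
t 29.05 TCP stand [-133.5 -201.2  104.5] toe stand [-155.9    2.3  101. ] pitch 0.0034 yaw 0.1098 roll 0.0094
F stand [ 2.08 -0.13  1.04] M [-0.072 -0.156 -0.039] gap 0.398
```

View pics/s30c.png

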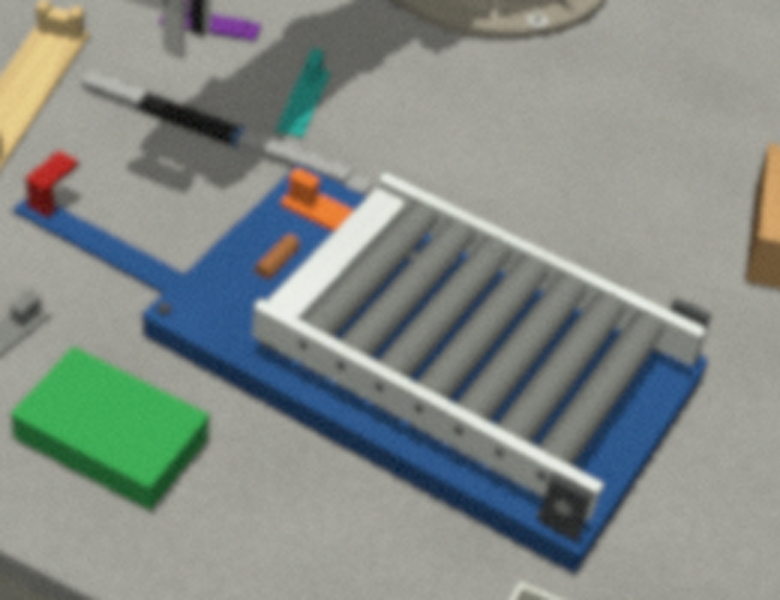

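View pics/w30.png

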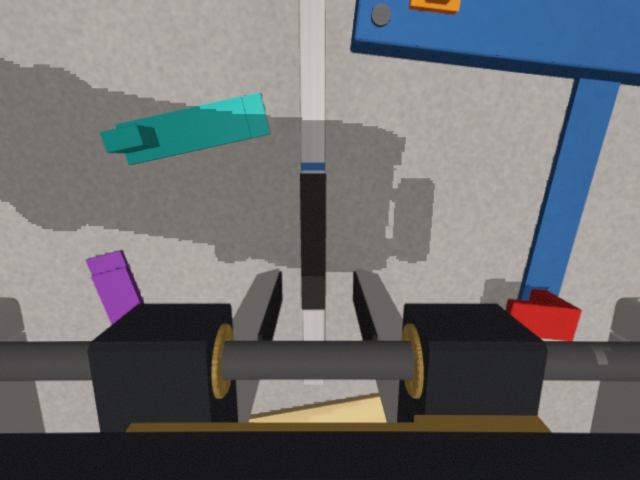

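```bash
python3 - <<'E'
from h import *
c=dict(np.load("t30.npz")); im=c["img"]
hsv=cv2.cvtColor(im,cv2.COLOR_RGB2HSV); m=cv2.inRange(hsv,np.array([5,180,120]),np.array([16,255,255])); m[:235]=0;m[280:]=0;m[:,:240]=0;m[:,310:]=0
q=max(cv2.findContours(m,0,1)[0],key=cv2.contourArea); b=cv2.boxPoints(cv2.minAreaRect(q)); print(b.round(1).tolist()); print(tstand(toplane(c,b,36)).round(1).tolist())
cv2.imwrite("pics/t30c.png",cv2.resize(im[140:340,230:430,::-1],None,fx=3,fy=3,interpolation=cv2.INTER_CUBIC))
E
```

```text
[[248.5, 259.29998779296875], [249.89999389648438, 248.10000610351562], [283.29998779296875, 252.3000030517578], [281.8999938964844, 263.5]]
[[-91.6, 45.4, 36.0], [-64.1, 45.7, 36.0], [-64.0, -36.6, 36.0], [-91.5, -36.7, 36.0]]
```

View pics/t30c.png

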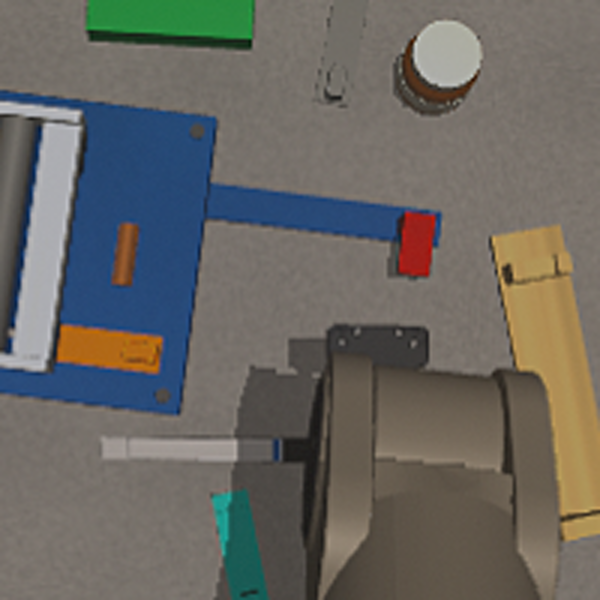

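```bash
python3 - <<'E'
from station import env,monitor
print(env.job_done()); print(monitor.observe()["t"])
E
```

```text
the job is handed in; nothing more can be done
None
the job is handed in; nothing more can be done
```

I ran the whole job and handed it in at about 29 s of robot time, well under the 70 s limit. The hand-in gives no verdict, so the results below are my own readings.

**What I did**
- **Toe to stop:** pushed the bar's toe into the slot until it met the stop, at about 8 N with the toe 61 mm in stand y.
- **Lever and catch:** levered the track up over the ridge and swung the bar's tail under the keeper. After I let go, the wrist force read about 0 N and the pictures showed the track still up.
- **Shim:** slid the orange shim under the near foot until the sprung pad pushed back, about 4 N and then 8 N. I let go with the shim straight.
- **Lower and clear:** took hold of the bar again, freed it, let the track down slowly and drew the bar out. The bar now lies on the bench near the robot, beside the blue plate.

**Last checks**
- **Shim:** the top camera puts its middle line at stand x = -77.8 mm, its angle close to straight, and its tip about 28 mm in from the foot's front.
- **Bar:** it lies flat and well clear of the slot, and the hand is off it.
- **Bystanders:** nothing else looked moved in the pictures, but I did not measure it.

**Not measured, and what stood out**
- I did not measure the final track angle or the load on the shim. I judged them from the pictures and from the wrist force falling back to the bar's own weight.
- **Lifting against the lip:** the hand pulled up at about 28 N for a moment. I eased it off before letting go.
- **Laying the bar down:** it met the bench at about 14 N at the wrist, and I eased that off too.

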